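# Make up the feed-drive kit and the media kit for a label printer

## Robot

A 6-joint arm with a two-finger parallel gripper is mounted at the origin on the work surface; the furniture and walls round the work are solid. World frame = base frame: x ahead of the robot, y to its left, z up, the work surface at z = 0. Lengths are in m, angles in rad, forces in N, time in s.
With the tool pointing down it reaches from about 0.4 to 0.925 m from the base axis. Payload 3.4 kg.
Tool frame: the origin (TCP) lies between the finger pads; the fingertips stand 17 mm ahead of it and the grasp point (between the pads) lies 2 mm behind it; z points along the fingers, y is the line along which they close (so a half turn about z gives the same grasp; the last joint's range is limited). The gripper opens to 85 mm and grips with 20 to 120 N. Pads are 22 mm wide; open, the fingers measure 114 mm over their backs; the gripper's body (76 mm by 85 mm) begins 54 mm behind the grasp point. The pads swing forward as they close: fully open they stand 13 mm farther back than shut.
Start: joints at [1.179, 0.307, 1.506, -0, 1.328, -0.073], TCP at [0.18, 0.546, 0.248] pointing down, gripper open.
Joint ranges: [-3.12, 3.12], [-1.05, 2.28], [0.14, 2.33], [-1.42, 4.57], [0.1, 2.73], [-2.68, 2.68]. Speed limits (rad/s): [2.57, 2.57, 3.14, 3.14, 3.14, 3.14].

## Interface

Orientations are given as [roll, pitch, yaw] about the fixed x, y, z axes, in that order (R = Rz(yaw) Ry(pitch) Rx(roll)).
In Python, from workcell import env, imaging gives the robot as it stands. The module is installed in compiled form; this text tells all that it offers.
- The arm moves only by the tool servo_tool, never from a script. Its argument "targets" is a list of rows, each a list of 7 numbers: the shift along the tool's x, y, z in m, then the turn, a rotation vector about the tool's x, y, z in degrees, then the closure in counts, from 0 (fully open) to 255 (shut). In form: [[x, y, z, rx, ry, rz, hand], ...]. A call has 1 to 8 rows; each row is the pose to reach, as a shift and turn from the pose commanded when the call began, along the tool's axes at that moment; what a row does not reach only later rows make up. A row lasts 1/10 s, in which the tool goes at most 50 mm and 8.59 degrees, less where a joint would pass 70% of its speed; a pose out of reach is approached as far as the arm can. A call with a gripper value outside its range is refused whole. The fingers move at their own pace and stop on an object; "grip_force" is the grip in N (left out, the last holds). Time passes only in rows, so rows that repeat a pose let the fingers close. It gives the time, the measured TCP pose, the force, the opening and the grip force at its end, in the units of the state.
- env.sense(): the state, without advancing time (a new reading comes with each control period).
- imaging.capture(name): name is "scene" or "top" or "wrist"; returns the picture (420x560x3 uint8, red, green, blue); there is no depth.
- imaging.camera_model(name): a dict with "mtx" (3x3 intrinsics, pixels), "rvec" (rotation vector, rad) and "tvec" (3), from world to camera coordinates, as OpenCV has them; the wrist camera has in their place "hand_eye" (4x4, takes a point from camera to tool coordinates, whose origin is the TCP and whose axes are the flange's). Camera axes: x right, y down, z forward; pixel columns grow to the right and rows downward; lengths in m; the calibration is good to about 2 mm. A picture is of the moment at which its call begins: read the wrist's pose just before it. camera_model takes no time and is no camera call.
- env.finish_job(): hands the job in; it is judged then, once.
The state is a dict: "clock": time; "qpos": joint angles; "qvel": joint speeds; "effort": joint torques, N m; "tool_pos": TCP position; "orientation": TCP orientation; "force": force on the tool from outside, world axes, zero at the start; "ft_torque": the same for the moment, N m; "finger_gap": opening from 0.0 (shut) to 1.0 (fully open); "finger_force": force on a finger pad.
Only numpy, scipy, OpenCV 4.12 (cv2) and the standard library are available. Lean on these libraries where they do the work, as an engineer would, in place of code of your own. Each camera call takes 0.05 s, during which the arm holds its last target. There are 200 camera calls.

## Task

Make up the two printer service kits from the parts lying loose on the bench. Into the green feed-drive tray go the white gear, laid flat inside the square nest of four corner posts, then the stepper motor standing upright with its shaft up on top of the gear in the same nest so that it traps the gear there, and the black platen roller (the thin one with the metal shaft) lengthwise in the tray's cradle; into the yellow media tray go the thick black ribbon roll, lengthwise in that tray's cradle, and the blue roll adapter ring, flat on the floor round the low hub. Leave the grey and the white ribbon rolls where they lie, and let go of everything.

Things in the scene. Friction and masses are not known exactly. Their poses are not given: they have to be found in the camera images.
- drive_tray: Fixed green tray 180 (x) x 200 (y) mm, rim 12 high; origin centre of underside; floor top z = 4. Nest: 50 mm square between 4 corner posts (26 above floor, then flared 5), centre x +40, y 0; each side open 38 mm wide to the floor, so fingers fit along tray x or y. Roller cradle along y at x -38: cheeks 30 mm apart, 10 high plus flare, at y +-48, each 26 long; open between. Dark marks on floor.
- media_tray: Fixed yellow tray 180 (x) x 200 (y) mm, rim 12 high; origin centre of underside; floor top z = 4. Ribbon cradle along y at x -45: cheeks 50 mm apart, 10 high plus flare, at y +-46, each 26 long; open between. Adapter hub: boss 28 mm wide, 8 above floor, centre x +42, y 0; the ring lies on the floor round it (hold it at its tray +-y side: a headset stand may be just behind +x). Dark marks.
- gear_center (a point): White spare gear lying flat, 44 mm diameter, 15 mm high, 12 g. Point: its centre, 7.5 mm above its underside; z up.
- motor_center (a point): Stepper motor, upright: dark square body 42 x 42 x 41 mm high, pale top, shaft 5 mm thick rising 20 mm more; 0.2 kg. A white plug 16 mm wide sticks out 8 mm low on its -x side (3 to 11 mm up): grip it across its y axis. Point: centre of the square body, 20.5 mm above the underside; z up.
- roller_center (a point): Platen roller lying along its own y: black, 22 mm diameter, rubber 120 mm long, thin metal shaft 165 mm over all, small wheel at one end; 0.14 kg. Either way round will do. Point: its middle, 11 mm above its underside. Grip there, across its x axis.
- ribbon_black_center (a point): Ribbon roll lying along its own y: BLACK winding 42 mm diameter, 120 mm long, on a white core 170 mm over all; 0.12 kg. Either way round will do. Point: its middle, 21 mm above its underside. Grip there, across its x axis.
- adapter_center (a point): Blue roll adapter ring lying flat, 82 mm diameter, 34 high, 50 g. Point: its centre, 17 mm above underside; z up. Grip its wall from above, one finger inside, closing radially: solid from 23 to 41 mm from the centre (looks thinner). Lugs on the outside at 36, 161, -65 deg from its x towards its y: grip between, at -14, 98 or -132 deg, upper half only (inner finger clears the hub).
- ribbon_grey_center (a point): Bystander: ribbon roll with a GREY winding, 40 mm diameter, 160 mm long, lying. Point: its middle. Leave it alone.
- ribbon_white_center (a point): Bystander: slim WHITE ribbon roll, 28 mm diameter, 120 mm long, lying. Point: its middle. Leave it alone.

How it is judged:
At the end, for the whole second after the job is handed in: Gear flat on the nest floor, motor upright on it, roller and black ribbon down along their cradles, ring flat round the hub: heights within 4 mm, sideways 8 mm (gear 10, ring 15), lengthwise 16 mm, tilt 0.12, turn 0.15 rad; all at rest (x of gear_center in the frame of drive_tray between 0.03 and 0.05 m and y of gear_center in the frame of drive_tray between -0.01 and 0.01 m and z of gear_center in the frame of drive_tray between 0.0075 and 0.0155 m and angle between each of gear_center, motor_center, adapter_center's own z axis and vertical below 0.12 rad and linear speed of each of gear, motor, roller, ribbon_black, adapter below 0.02 m/s and x of motor_center in the frame of drive_tray between 0.032 and 0.048 m and y of motor_center in the frame of drive_tray between -0.008 and 0.008 m and z of motor_center in the frame of drive_tray between 0.0355 and 0.0435 m and x of roller_center in the frame of drive_tray between -0.046 and -0.03 m and y of roller_center in the frame of drive_tray between -0.016 and 0.016 m and z of roller_center in the frame of drive_tray between 0.011 and 0.019 m and angle between the y axis of roller_center and the y axis of drive_tray, either way round below 0.15 rad and x of ribbon_black_center in the frame of media_tray between -0.053 and -0.037 m and y of ribbon_black_center in the frame of media_tray between -0.016 and 0.016 m and z of ribbon_black_center in the frame of media_tray between 0.021 and 0.029 m and angle between the y axis of ribbon_black_center and the y axis of media_tray, either way round below 0.15 rad and x of adapter_center in the frame of media_tray between 0.027 and 0.057 m and y of adapter_center in the frame of media_tray between -0.015 and 0.015 m and z of adapter_center in the frame of media_tray between 0.017 and 0.025 m); the robot touches nothing.
It fails at once if the grey ribbon roll is moved more than 25 mm (distance of ribbon_grey_center from where it was at the start of the episode above 0.025 m).
It fails at once if the white ribbon roll is moved more than 25 mm (distance of ribbon_white_center from where it was at the start of the episode above 0.025 m).
It also fails if it takes over 128 s, if anything falls off the work surface, if the arm or the gripper's body presses on something with over 40 N, if the wrist force passes 120 N, or if a joint passes its speed limit or range.

## Working session

There is one attempt and no reset: what is moved stays moved. The work goes in short steps, Python scripts to look and compute and a tool call to move; the robot and the scene stay as the last step left them, time stands still between calls to the robot, and variables do not carry over. Pictures are saved under pics/ and viewed, at most 14 in all, crops included, and the job is handed in when it is done.

Besides the shell and the picture viewer there is one more tool, called after ">>>" as name([rows], argument=value, ...), one row to a line, values as JSON. servo_tool: Moves the arm, as the interface text tells. Its arguments: {"type":"object","properties":{"targets":{"type":"array","items":{"type":"array","items":{"type":"number"}}},"grip_force":{"type":"number"}},"required":["targets"]}

```bash
mkdir -p pics; cat > h.py <<'E'
import numpy as np, cv2
from workcell import env, imaging
from scipy.spatial.transform import Rotation as Ro
def snap(n,f=None):
    im=imaging.capture(n)
    if f: cv2.imwrite('pics/'+f,im[:,:,::-1])
    return im
def cam(n):
    m=imaging.camera_model(n)
    K=np.array(m['mtx'],float)
    if 'hand_eye' in m:
        s=env.sense(); T=np.eye(4); T[:3,:3]=Ro.from_euler('xyz',s['orientation']).as_matrix(); T[:3,3]=s['tool_pos']
        T=T@np.array(m['hand_eye']); return K,T[:3,:3],T[:3,3]
    R=cv2.Rodrigues(np.array(m['rvec'],float))[0]; t=np.array(m['tvec'],float).ravel()
    return K,R.T,-R.T@t
def ray(c,uv,z):
    K,R,o=c; uv=np.atleast_2d(np.array(uv,float))
    d=np.c_[uv,np.ones(len(uv))]@np.linalg.inv(K).T@R.T
    return o+d*((z-o[2])/d[:,2])[:,None]
def proj(c,P):
    K,R,o=c; q=(np.atleast_2d(P)-o)@R@K.T
    return q[:,:2]/q[:,2:]
E
python3 - <<'E'
from h import *
print(env.sense())
for n in('top','scene','wrist'):
    c=cam(n); snap(n,n+'0.png'); print(n,c[0].round(1).tolist(),c[1].round(3).tolist(),c[2].round(3))
E
```

```text
{'clock': 0.0, 'qpos': array([ 1.17946828e+00,  3.07566370e-01,  1.50766171e+00, -1.62699928e-05,
        1.32842838e+00, -7.35231900e-02]), 'qvel': array([-0.00123276, -0.00044567, -0.00131442,  0.00287815, -0.00025979,
        0.00060007]), 'effort': array([-1.39144493e-03, -4.57548988e+01, -2.51907456e+01, -1.56401579e-04,
        1.35249551e-02, -2.57920256e-06]), 'tool_pos': array([0.17946308, 0.54557347, 0.24738923]), 'orientation': array([-3.13953326e+00, -1.35857108e-04,  2.82379158e+00]), 'force': array([-0.3788297 ,  0.05098681,  0.23625775]), 'ft_torque': array([-0.00870555,  0.02323504, -0.00515128]), 'finger_force': 0.0, 'finger_gap': 1.0011874739824485}
top [[520.1, 0.0, 282.6], [0.0, 520.1, 209.0], [0.0, 0.0, 1.0]] [[0.004, -0.995, 0.097], [-1.0, -0.006, -0.019], [0.02, -0.097, -0.995]] [ 0.481 -0.041  1.316]
scene [[476.9, 0.0, 266.9], [0.0, 476.9, 205.9], [0.0, 0.0, 1.0]] [[0.621, -0.623, 0.475], [-0.784, -0.484, 0.39], [-0.013, -0.614, -0.789]] [ 0.102 -0.443  0.85 ]
wrist [[361.2, 0.0, 276.7], [0.0, 361.2, 212.4], [0.0, 0.0, 1.0]] [[0.312, 0.912, 0.266], [0.95, -0.298, -0.09], [-0.002, 0.281, -0.96]] [0.111 0.568 0.372]
```

View pics/top0.png

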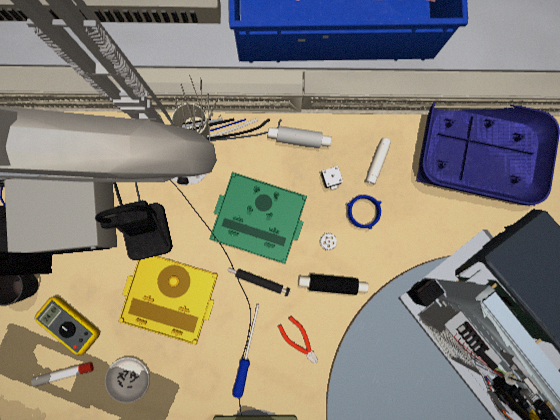

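View pics/scene0.png

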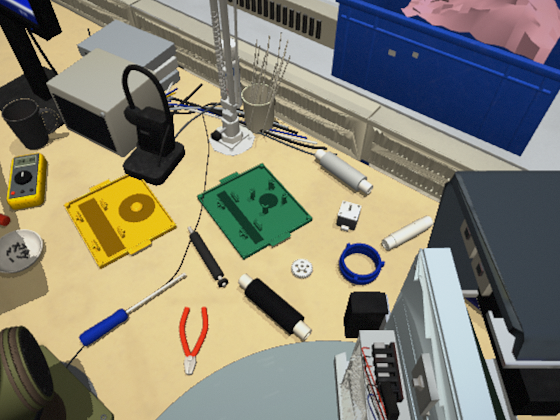

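The top view shows the green tray at (258,218), the yellow tray at (172,299), the motor at (332,177) and the gear at (328,242). The ring is at (364,211), the roller at (262,281) and the black ribbon at (334,284). The grey roll is at (300,137) and the white roll at (378,160). The scene view shows the same layout, with a lamp pole and a headset stand behind the yellow tray.

```bash
cat > m.py <<'E'
from h import *
im=cv2.imread('pics/top0.png'); c=cam('top'); hsv=cv2.cvtColor(im,cv2.COLOR_BGR2HSV)
H,S,V=cv2.split(hsv)
def comps(mask,box,amin=30,z=0,name=''):
    x0,y0,x1,y1=box; m=np.zeros_like(H); m[y0:y1,x0:x1]=(mask[y0:y1,x0:x1]*255).astype(np.uint8)
    for q in cv2.findContours(m,cv2.RETR_EXTERNAL,cv2.CHAIN_APPROX_NONE)[0]:
        if cv2.contourArea(q)<amin: continue
        r=cv2.minAreaRect(q); b=ray(c,cv2.boxPoints(r),z); P=b.mean(0)
        e=b[1]-b[0]; f=b[2]-b[1]; L=e if np.hypot(*e[:2])>np.hypot(*f[:2]) else f
        M=cv2.moments(q); g=ray(c,[M['m10']/M['m00'],M['m01']/M['m00']],z)[0]
        print(name,'px',np.round(r[0]),'ctr',P[:2].round(4),'mom',g[:2].round(4),'size',round(np.linalg.norm(e),4),round(np.linalg.norm(f),4),'longaxis',round(np.degrees(np.arctan2(L[1],L[0])),1))
g=(H>60)&(H<95)&(S>80)
print('green V pct',np.percentile(V[190:250,230:290],[5,25,50,75]),'yellow',np.percentile(V[265:335,135:205],[5,25,50,75]))
comps(g&(V<85),(210,170,310,265),60,.004,'gdark')
comps(g,(200,165,315,270),500,.012,'green')
y=(H>15)&(H<35)&(S>150)
comps((V<170)&y,(115,250,225,345),60,.004,'ydark')
comps(y&(V>100),(110,245,225,350),500,.012,'yellow')
comps(V<70,(225,260,295,300),60,.011,'roller')
comps(V<70,(308,268,360,300),60,.021,'ribbon')
w=(S<60)&(V>170)
comps(w,(315,230,340,252),60,.015,'gear')
comps(w,(318,162,345,190),60,.041,'motor')
comps((S<75)&(V>140),(368,130,395,190),60,.014,'white')
comps((H>100)&(H<130)&(S>120),(340,188,390,235),60,.034,'ring')
E
python3 m.py; python3 - <<'E'
import cv2
im=cv2.imread('pics/top0.png')
cv2.imwrite('pics/topz.png',cv2.resize(im[120:320,110:400],None,fx=2.75,fy=2.75,interpolation=cv2.INTER_CUBIC))
E
```

```text
green V pct [ 76. 106. 137. 141.] yellow [143. 150. 206. 217.]
gdark px [254. 232.] ctr [0.5512 0.0066] mom [0.5512 0.0072] size 0.0196 0.1621 longaxis -107.5
gdark px [263. 202.] ctr [ 0.6256 -0.0171] mom [ 0.6253 -0.0167] size 0.0396 0.0378 longaxis -44.3
green px [258. 218.] ctr [ 0.586  -0.0044] mom [ 0.5861 -0.0046] size 0.1795 0.2217 longaxis -107.6
ydark px [163. 314.] ctr [0.345  0.2294] mom [0.3438 0.2297] size 0.0405 0.17 longaxis -106.2
ydark px [174. 281.] ctr [0.427  0.2048] mom [0.4271 0.205 ] size 0.0771 0.0791 longaxis -178.8
yellow px [168. 297.] ctr [0.3875 0.2163] mom [0.3854 0.2154] size 0.1802 0.2233 longaxis -106.4
roller px [258. 281.] ctr [ 0.4269 -0.0068] mom [ 0.4288 -0.0074] size 0.0248 0.1193 longaxis -110.5
ribbon px [333. 284.] ctr [ 0.422  -0.1919] mom [ 0.4218 -0.1924] size 0.0404 0.1232 longaxis -94.9
gear px [328. 241.] ctr [ 0.5279 -0.1813] mom [ 0.5283 -0.1813] size 0.0377 0.04 longaxis 179.7
motor px [332. 175.] ctr [ 0.6896 -0.1882] mom [ 0.6895 -0.1883] size 0.0412 0.0419 longaxis -162.0
white px [379. 161.] ctr [ 0.7332 -0.3103] mom [ 0.7347 -0.3109] size 0.1275 0.0257 longaxis -20.9
ring px [364. 212.] ctr [ 0.6009 -0.2679] mom [ 0.6018 -0.2678] size 0.08 0.0824 longaxis 179.2
```

View pics/topz.png

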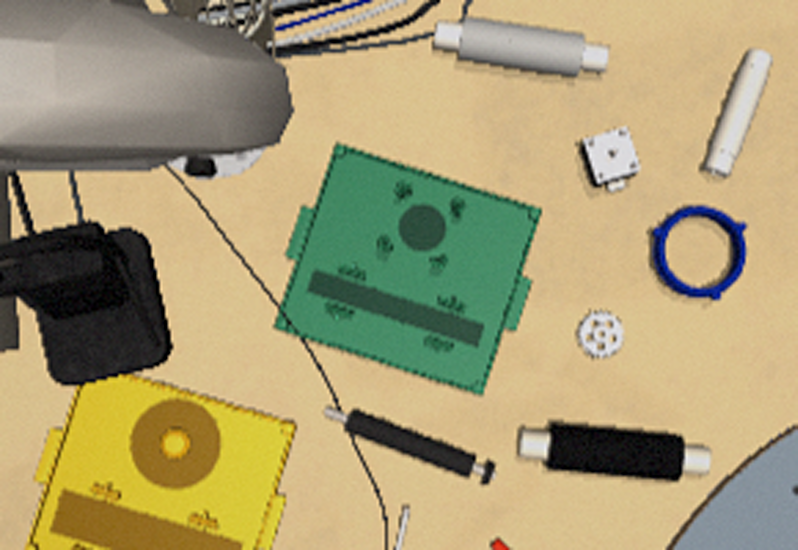

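View pics/wrist0.png

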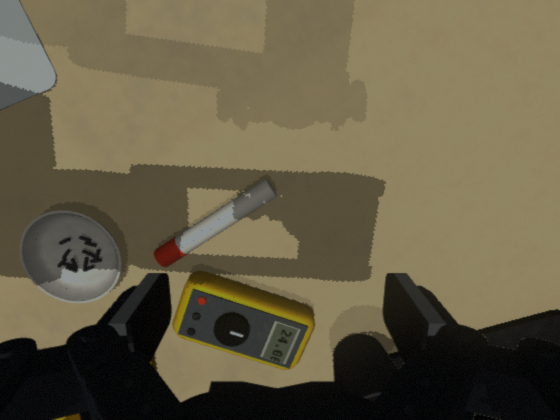

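The zoomed crop confirms the layout: motor plug on the robot side at zoom (616,184), and ring lugs at about (655,252), (742,228) and (716,295). The wrist view shows only a multimeter, a pen and a bowl.

```bash
cat >> h.py <<'E'
def go(x,y,z,yaw=None,T=None):
    s=T or env.sense(); R=Ro.from_euler('xyz',s['orientation']); p=np.array(s['tool_pos'])
    y0=np.degrees(s['orientation'][2]); yaw=y0 if yaw is None else yaw
    Rt=Ro.from_euler('xyz',[180,0,yaw],degrees=True)
    return (R.as_matrix().T@(np.array([x,y,z])-p)).round(4).tolist(), (R.inv()*Rt).as_rotvec(degrees=True).round(1).tolist()
E
python3 - <<'E'
from h import *
for P in [(.40,.25,.27),(.51,-.17,.20)]: print(go(*P,162.5))
c=cam('scene'); K,R,o=c
for uv in [(210,0),(230,140),(250,0)]:
    d=R@np.linalg.inv(K)@np.array([*uv,1.]); 
    print(uv,[(o+d*s).round(2).tolist() for s in (.6,.8,1,1.2)])
ct=cam('top')
print([ray(ct,[(212,150),(205,165),(140,230)],z).round(2).tolist() for z in (0,.4,.5,.6,.7)])
E
```

```text
([-0.3018, -0.2121, -0.0221], [-0.1, -0.0, -0.7])
([-0.5376, -0.5766, 0.0485], [-0.1, -0.0, -0.7])
(210, 0) [[0.5, -0.03, 0.54], [0.64, 0.11, 0.43], [0.77, 0.25, 0.33], [0.91, 0.39, 0.22]]
(230, 140) [[0.41, -0.13, 0.43], [0.51, -0.03, 0.29], [0.62, 0.07, 0.15], [0.72, 0.18, 0.01]]
(250, 0) [[0.54, -0.07, 0.54], [0.68, 0.06, 0.43], [0.82, 0.18, 0.33], [0.97, 0.31, 0.22]]
[[[0.76, 0.12, 0.0], [0.72, 0.13, 0.0], [0.55, 0.29, 0.0]], [[0.68, 0.07, 0.4], [0.65, 0.08, 0.4], [0.53, 0.19, 0.4]], [[0.65, 0.06, 0.5], [0.63, 0.07, 0.5], [0.53, 0.17, 0.5]], [[0.63, 0.04, 0.6], [0.61, 0.05, 0.6], [0.52, 0.14, 0.6]], [[0.61, 0.03, 0.7], [0.59, 0.04, 0.7], [0.52, 0.12, 0.7]]]
```

>>> servo_tool([
  [-0.038, -0.027, -0.003, 0, 0, 0, 0],
  [-0.076, -0.053, -0.006, 0, 0, 0, 0],
  [-0.114, -0.08, -0.009, 0, 0, 0, 0],
  [-0.152, -0.107, -0.012, 0, 0, 0, 0],
  [-0.19, -0.134, -0.015, 0, 0, 0, 0],
  [-0.228, -0.16, -0.018, 0, 0, 0, 0],
  [-0.266, -0.187, -0.02, 0, 0, 0, 0],
  [-0.3, -0.212, -0.022, 0, 0, -0.7, 0],
], grip_force=40)

```text
clock: 0.95
tool_pos: [0.3993, 0.2492, 0.2703]
orientation: [-3.141, 0.0, 2.836]
force: [-0.6, 1.1, 0.9]
finger_gap: 0.998
finger_force: 0.0
```

>>> servo_tool([
  [-0.026, -0.042, 0.008, 0, 0, 0, 0],
  [-0.053, -0.083, 0.016, 0, 0, 0, 0],
  [-0.08, -0.125, 0.025, 0, 0, 0, 0],
  [-0.106, -0.166, 0.034, 0, 0, 0, 0],
  [-0.133, -0.208, 0.043, 0, 0, 0, 0],
  [-0.16, -0.25, 0.05, 0, 0, 0, 0],
  [-0.186, -0.291, 0.058, 0, 0, 0, 0],
  [-0.213, -0.333, 0.065, 0, 0, 0, 0],
])

```text
clock: 1.75
tool_pos: [0.501, -0.1317, 0.2049]
orientation: [3.141, -0.0, 2.836]
force: [0.4, 0.7, 0.2]
finger_gap: 0.998
finger_force: 0.0
```

>>> servo_tool([
  [-0.012, -0.016, 0.002, 0, 0, 0, 0],
  [-0.023, -0.032, 0.004, 0, 0, 0, 0],
  [-0.023, -0.032, 0.004, 0, 0, 0, 0],
])

```text
clock: 2.05
tool_pos: [0.5141, -0.1687, 0.201]
orientation: [-3.141, 0.0, 2.834]
force: [0.4, 1.1, 0.9]
finger_gap: 1.002
finger_force: 0.0
```

```bash
python3 - <<'E'
from h import *
s=env.sense(); print(s['clock'],s['tool_pos'],s['orientation'],s['finger_gap'])
snap('wrist','w1.png'); print(go(.528,-.1813,.05,162.5,s))
c=cam('wrist'); print(proj(c,[[.528,-.1813,.015],[.6014,-.268,.034],[.6896,-.188,.041],[.422,-.192,.021]]).round())
E
```

```text
2.05 [ 0.51414961 -0.16873716  0.20104857] [-3.14137684e+00  1.23923791e-04  2.83429391e+00] 1.0023515773474276
([-0.017, -0.0078, 0.1511], [-0.0, 0.0, -0.1])
[[267. 211.]
 [201. 317.]
 [312. 377.]
 [214.  96.]]
```

View pics/w1.png

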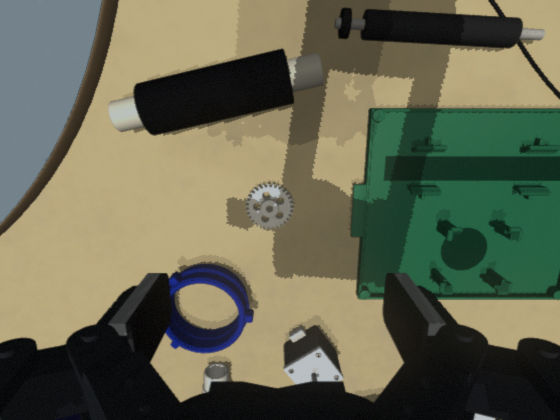

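The wrist view shows the gear at (270,205), the ring at (208,308) and the motor at (312,360). The black ribbon is at (215,92), the roller at (440,28) and the nest mark at (464,248).

```bash
python3 - <<'E'
from h import *
im=cv2.imread('pics/w1.png'); c=cam('wrist'); H,S,V=cv2.split(cv2.cvtColor(im,cv2.COLOR_BGR2HSV))
def f(m,box,z,n):
    x0,y0,x1,y1=box; k=np.zeros_like(H); k[y0:y1,x0:x1]=(m[y0:y1,x0:x1]*255)
    q=max(cv2.findContours(k,0,1)[0],key=cv2.contourArea); r=cv2.minAreaRect(q); b=ray(c,cv2.boxPoints(r),z)
    a=b[1]-b[0]; e=b[2]-b[1]; L=a if np.linalg.norm(a)>np.linalg.norm(e) else e
    cc=cv2.minEnclosingCircle(q); print(n,np.round(r[0]),b.mean(0)[:2].round(4),'circ',ray(c,[cc[0]],z)[0][:2].round(4),'sz',np.linalg.norm(a).round(4),np.linalg.norm(e).round(4),'ax',np.degrees(np.arctan2(L[1],L[0])).round(1))
f((S<70),(240,175,300,235),.015,'gear')
g=(H>60)&(H<95)
f(g&(V<60),(438,222,490,275),.004,'nestmark')
print(np.percentile(V[222:275,438:490],[5,30,60]))
f((V<60),(100,40,310,150),.021,'ribbon')
f((H>100)&(H<130)&(S>120),(160,255,275,360),.034,'ring')
print(proj(c,[[.6255,-.017,.004]]))
E
```

```text
gear [269. 206.] [ 0.5239 -0.1782] circ [ 0.5241 -0.1781] sz 0.042 0.0434 ax -16.8
nestmark [462. 246.] [ 0.6197 -0.016 ] circ [ 0.614  -0.0178] sz 0.0449 0.0486 ax -8.3
[39. 48. 65.]
ribbon [213.  93.] [ 0.4201 -0.1922] circ [ 0.418  -0.1903] sz 0.124 0.0417 ax 84.5
ring [209. 310.] [ 0.598  -0.2594] circ [ 0.5956 -0.2628] sz 0.0875 0.0749 ax 154.6
[[461.91957045 251.63776794]]
```

```bash
python3 - <<'E'
from h import *
s=env.sense(); print(s['tool_pos']); print(go(.528,-.1807,.05,162.5),go(.528,-.1807,.0195,162.5))
E
sed -i "s/^def snap/POSE={}\ndef snap/; s/    im=imaging.capture(n)/    POSE['w']=cam('wrist'); im=imaging.capture(n)/" h.py; sed -n 1,10p h.py
```

```text
[ 0.51346685 -0.16714727  0.20116396]
([-0.0181, -0.0086, 0.1511], [0.0, -0.1, -0.1]) ([-0.0181, -0.0087, 0.1816], [0.0, -0.1, -0.1])
import numpy as np, cv2
from workcell import env, imaging
from scipy.spatial.transform import Rotation as Ro
POSE={}
def snap(n,f=None):
    POSE['w']=cam('wrist'); im=imaging.capture(n)
    if f: cv2.imwrite('pics/'+f,im[:,:,::-1])
    return im
def cam(n):
    m=imaging.camera_model(n)
```

>>> servo_tool([
  [0, 0, 0, 0, 0, 8.5, 0],
  [0, 0, 0, 0, 0, 17, 0],
  [0, 0, 0, 0, 0, 25.5, 0],
  [0, 0, 0, 0, 0, 34, 0],
  [0, 0, 0, 0, 0, 42.5, 0],
  [0, 0, 0, 0, 0, 51, 0],
  [0, 0, 0, 0, 0, 59.5, 0],
  [0, 0, 0, 0, 0, 68, 0],
])

```text
clock: 2.9
tool_pos: [0.5129, -0.1647, 0.2018]
orientation: [-3.141, -0.001, 1.646]
force: [-0.1, 0.4, -0.9]
finger_gap: 0.997
finger_force: 0.0
```

>>> servo_tool([
  [0, 0, 0, 0, 0, 8.5, 0],
  [0, 0, 0, 0, 0, 17, 0],
  [0, 0, 0, 0, 0, 25.5, 0],
  [0, 0, 0, 0, 0, 34, 0],
  [0, 0, 0, 0, 0, 42.5, 0],
  [0, 0, 0, 0, 0, 51, 0],
  [0, 0, 0, 0, 0, 59.5, 0],
  [0, 0, 0, 0, 0, 68, 0],
])

```text
clock: 3.7
tool_pos: [0.5129, -0.1647, 0.2018]
orientation: [-3.141, -0.0, 0.459]
force: [0.0, -0.3, 1.4]
finger_gap: 1.001
finger_force: 0.0
```

>>> servo_tool([
  [0, 0, 0, 0, 0, 8.5, 0],
  [0, 0, 0, 0, 0, 17, 0],
  [0, 0, 0, 0, 0, 25.5, 0],
  [0, 0, 0, 0, 0, 34, 0],
  [0, 0, 0, 0, 0, 42.5, 0],
  [0, 0, 0, 0, 0, 44, 0],
  [0, 0, 0, 0, 0, 44, 0],
])

```text
clock: 4.4
tool_pos: [0.5132, -0.1656, 0.2017]
orientation: [-3.141, 0.0, -0.301]
force: [-0.1, 0.6, -0.4]
finger_gap: 1.003
finger_force: 0.0
```

```bash
cat > f.py <<'E'
from h import *
def load(fn): 
    im=cv2.imread('pics/'+fn); return cv2.split(cv2.cvtColor(im,cv2.COLOR_BGR2HSV))
def f(c,m,box,z,n):
    x0,y0,x1,y1=[max(0,int(v)) for v in box]; k=np.zeros(m.shape,np.uint8); k[y0:y1,x0:x1]=(m[y0:y1,x0:x1]*255)
    qs=cv2.findContours(k,0,1)[0]
    if not qs: print(n,'none'); return
    q=max(qs,key=cv2.contourArea); r=cv2.minAreaRect(q); b=ray(c,cv2.boxPoints(r),z)
    a=b[1]-b[0]; e=b[2]-b[1]; L=a if np.linalg.norm(a)>np.linalg.norm(e) else e
    print(n,np.round(r[0]),b.mean(0)[:2].round(4),'sz',np.linalg.norm(a).round(4),np.linalg.norm(e).round(4),'ax',np.degrees(np.arctan2(L[1],L[0])).round(1))
def around(c,P,h):
    u=proj(c,[P])[0]; return u[0]-h,u[1]-h,u[0]+h,u[1]+h
E
python3 - <<'E'
from f import *
s=env.sense(); print(s['clock'],s['tool_pos'],s['orientation'])
snap('wrist','w2.png'); c=POSE['w']; H,S,V=load('w2.png')
f(c,S<70,around(c,[.526,-.18,.0],32),.015,'gear')
f(c,(H>60)&(H<95)&(V<60),around(c,[.623,-.0165,.004],30),.004,'nest')
print(proj(c,[[.526,-.18,.015],[.6255,-.017,.004],[.5986,-.265,.034]]).round())
E
```

```text
4.4 [ 0.51317519 -0.16563311  0.20170038] [-3.14117718e+00  1.89694720e-04 -3.01394477e-01]
gear [288. 168.] [ 0.5287 -0.1811] sz 0.0434 0.042 ax -39.5
nest [ 73. 117.] [ 0.6245 -0.0172] sz 0.0416 0.0416 ax -68.0
[[287. 172.]
 [ 73. 116.]
 [369.  51.]]
```

View pics/w2.png

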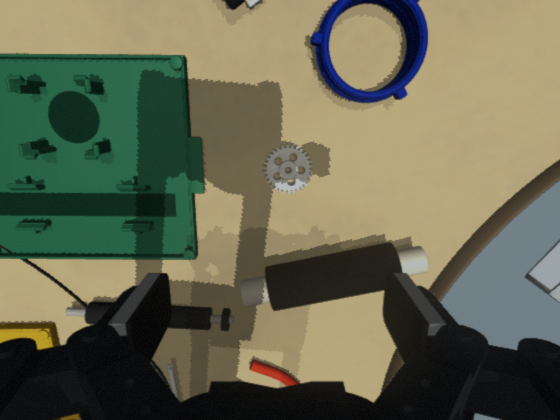

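The wrist view turned by half a revolution shows the gear at (288,168), the nest mark at (73,117) and ring lugs at (317,38) and (402,95). Averaging the two yaws cancels the hand-eye bias.

```bash
python3 - <<'E'
from f import *
print(go(.5265,-.1797,.0195,-17.5)); c=POSE.get('w') or cam('wrist')
P=ray(c,[(317,38),(402,95),(418,0)],.028)[:,:2]; C=np.array([.6001,-.2663]); 
for p in P: print(p.round(4),np.degrees(np.arctan2(*(p-C)[::-1])).round(1),np.linalg.norm(p-C).round(4))
E
```

```text
([0.0167, 0.0092, 0.1822], [-0.0, 0.0, 0.2])
[ 0.6195 -0.2314] 60.9 0.0399
[ 0.5603 -0.2843] -155.6 0.0437
[ 0.6221 -0.3089] -62.7 0.048
```

>>> servo_tool([
  [0.006, 0.003, 0.045, 0, 0, 0.2, 0],
  [0.012, 0.006, 0.09, 0, 0, 0.2, 0],
  [0.0167, 0.0092, 0.13, 0, 0, 0.2, 0],
  [0.0167, 0.0092, 0.16, 0, 0, 0.2, 0],
  [0.0167, 0.0092, 0.182, 0, 0, 0.2, 0],
  [0.0167, 0.0092, 0.182, 0, 0, 0.2, 0],
  [0.0167, 0.0092, 0.182, 0, 0, 0.2, 100],
  [0.0167, 0.0092, 0.182, 0, 0, 0.2, 255],
], grip_force=25)

```text
clock: 5.25
tool_pos: [0.5278, -0.1813, 0.0208]
orientation: [3.141, -0.003, -0.308]
force: [-0.2, -0.2, 0.7]
finger_gap: 0.695
finger_force: 0.0
```

>>> servo_tool([
  [0, 0, 0, 0, 0, 0, 255],
  [0, 0, 0, 0, 0, 0, 255],
  [0, 0, 0, 0, 0, 0, 255],
  [0, 0, 0, 0, 0, 0, 255],
  [0, 0, 0, 0, 0, 0, 255],
])

```text
clock: 5.75
tool_pos: [0.5278, -0.1814, 0.0213]
orientation: [3.141, -0.004, -0.309]
force: [-0.8, 1.2, 6.3]
finger_gap: 0.485
finger_force: 25.0
```

```bash
python3 - <<'E'
from h import *
s=env.sense(); print(s); print(go(.6235,-.0162,.12,-17.5)); print(go(.6235,-.0162,.026,-17.5))
E
```

```text
{'clock': 5.75, 'qpos': array([-4.06756729e-01,  5.43975704e-01,  1.80329065e+00,  2.00692872e-04,
        7.90794066e-01,  1.47275718e+00]), 'qvel': array([-2.92372265e-04, -1.13252743e-03,  5.87237753e-05,  7.68730950e-04,
        6.18944208e-05, -1.22803925e-03]), 'effort': array([-3.29084052e-01, -4.63998699e+01, -1.37929836e+01, -1.12067638e-01,
       -2.59239441e-01,  2.13203748e-02]), 'tool_pos': array([ 0.52782611, -0.18137323,  0.02134373]), 'orientation': array([ 3.1413894 , -0.00352928, -0.30885811]), 'force': array([-0.8463568 ,  1.24738437,  6.26128622]), 'ft_torque': array([0.11646554, 0.04606346, 0.00221219]), 'finger_force': 24.963738500664476, 'finger_gap': 0.4845705655956061}
([0.0413, -0.1864, -0.0985], [0.0, -0.2, -0.2])
([0.041, -0.1864, -0.0045], [0.0, -0.2, -0.2])
```

>>> servo_tool([
  [0, 0, -0.04, 0, 0, 0, 255],
  [0, -0.005, -0.08, 0, 0, 0, 255],
  [0.01, -0.04, -0.095, 0, 0, 0, 255],
  [0.02, -0.08, -0.0985, 0, 0, 0, 255],
  [0.03, -0.12, -0.0985, 0, -0.2, -0.2, 255],
  [0.038, -0.16, -0.0985, 0, -0.2, -0.2, 255],
  [0.0413, -0.1864, -0.0985, 0, -0.2, -0.2, 255],
  [0.0413, -0.1864, -0.0985, 0, -0.2, -0.2, 255],
])

```text
clock: 6.55
tool_pos: [0.6246, -0.0126, 0.1189]
orientation: [-3.14, 0.001, -0.302]
force: [-0.5, -0.7, -0.1]
finger_gap: 0.487
finger_force: 25.5
```

```bash
python3 - <<'E'
from f import *
s=env.sense(); print(s['clock'],s['tool_pos'],s['orientation'],s['finger_gap'],s['force'])
snap('wrist','w3.png'); c=POSE['w']; 
print(proj(c,[[.6235,-.0162,.004],s['tool_pos']]).round())
s=env.sense();print(s['tool_pos']); print(go(.6235,-.0162,.04,-17.5)); 
E
```

```text
6.55 [ 0.62463411 -0.0125706   0.11891277] [-3.13970397e+00  7.48715452e-04 -3.01666268e-01] 0.48700925461125205 [-0.49914414 -0.74307914 -0.13114228]
[[281. 214.]
 [275. 300.]]
[ 0.62340562 -0.01429247  0.11860492]
([0.0008, 0.0018, 0.0786], [-0.0, 0.1, 0.2])
```

View pics/w3.png

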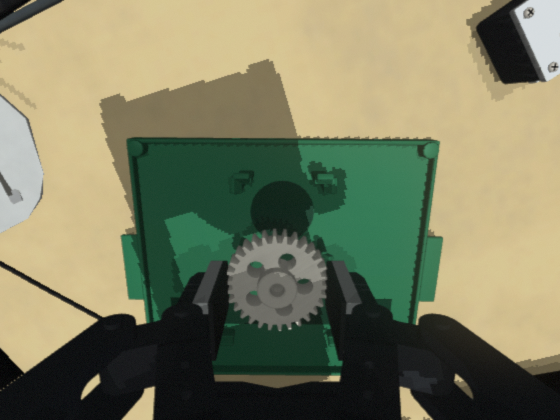

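The wrist view shows the gear held at (277,281) and the nest mark ahead of it at (282,210).

```bash
python3 - <<'E'
from f import *
c=cam('wrist'); s=env.sense(); z=s['tool_pos'][2]-.0213+.015
H,S,V=load('w3.png')
f(c,(S<70)&(V>80),(226,228,328,332),z,'gear')
P=ray(c,[(277,280)],z)[0]; R=Ro.from_euler('xyz',s['orientation']).as_matrix()
print(P, (R.T@(P-s['tool_pos'])).round(4), go(.6235,-.0162,.028,-17.5))
E
```

```text
gear [276. 280.] [ 0.6272 -0.016 ] sz 0.0439 0.038 ax -22.4
[ 0.62807483 -0.01661384  0.11230492] [0.0052 0.0008 0.0063] ([0.0008, 0.0018, 0.0906], [-0.0, 0.1, 0.2])
```

>>> servo_tool([
  [-0.0012, 0.0018, 0.02, 0, 0.1, 0.2, 255],
  [-0.0012, 0.0018, 0.04, 0, 0.1, 0.2, 255],
  [-0.0012, 0.0018, 0.055, 0, 0.1, 0.2, 255],
  [-0.0012, 0.0018, 0.065, 0, 0.1, 0.2, 255],
  [-0.0012, 0.0018, 0.072, 0, 0.1, 0.2, 255],
  [-0.0012, 0.0018, 0.072, 0, 0.1, 0.2, 255],
])

```text
clock: 7.2
tool_pos: [0.62, -0.0178, 0.0453]
orientation: [3.141, 0.003, -0.31]
force: [-1.2, 0.1, 0.5]
finger_gap: 0.486
finger_force: 25.5
```

>>> servo_tool([
  [0, 0, 0.006, 0, 0, 0, 255],
  [0, 0, 0.012, 0, 0, 0, 255],
  [0, 0, 0.018, 0, 0, 0, 255],
  [0, 0, 0.018, 0, 0, 0, 255],
])

```text
clock: 7.6
tool_pos: [0.62, -0.0171, 0.0271]
orientation: [3.141, 0.003, -0.309]
force: [-0.1, 0.3, 0.5]
finger_gap: 0.487
finger_force: 25.5
```

>>> servo_tool([
  [0, 0, 0.0015, 0, 0, 0, 255],
  [0, 0, 0.0015, 0, 0, 0, 60],
  [0, 0, 0.0015, 0, 0, 0, 60],
  [0, 0, 0.0015, 0, 0, 0, 60],
  [0, 0, 0.0015, 0, 0, 0, 60],
  [0, 0, -0.03, 0, 0, 0, 60],
  [0, 0, -0.07, 0, 0, 0, 0],
  [0, 0, -0.11, 0, 0, 0, 0],
])

```text
clock: 8.4
tool_pos: [0.6203, -0.0173, 0.1386]
orientation: [3.141, 0.003, -0.309]
force: [-0.1, -0.4, -0.2]
finger_gap: 1.0
finger_force: 0.0
```

>>> servo_tool([
  [0, 0, -0.01, 0, 0, 0, 0],
  [0, 0, -0.01, 0, 0, 0, 0],
])

```text
clock: 8.6
tool_pos: [0.6225, -0.0174, 0.1505]
orientation: [-3.14, -0.004, -0.309]
force: [0.1, 1.1, -0.6]
finger_gap: 1.0
finger_force: 0.0
```

```bash
python3 - <<'E'
from f import *
s=env.sense(); print(s['clock'],s['tool_pos'],s['orientation'],s['finger_gap'])
snap('wrist','w4.png'); c=POSE['w']; H,S,V=load('w4.png')
print(proj(c,[[.6235,-.0162,.019]]).round())
f(c,(S<70)&(V>80),around(c,[.6235,-.0162,.019],50),.019,'gear')
im=cv2.imread('pics/w4.png'); cv2.imwrite('pics/w4z.png',cv2.resize(im[80:400,130:450],(640,640))[:600])
print(go(.688,-.1867,.16,18)); print(go(.688,-.1867,.16,-162))
E
```

```text
8.6 [ 0.6224858  -0.01743591  0.15052508] [-3.1404644  -0.00355581 -0.30903409] 1.000419536923152
[[274. 207.]]
gear [278. 208.] [ 0.6218 -0.0185] sz 0.041 0.0428 ax 163.6
([0.1153, 0.141, -0.0116], [-0.0, 0.0, -35.7])
([0.1153, 0.141, -0.0116], [0.0, 0.0, 144.3])
```

View pics/w4z.png

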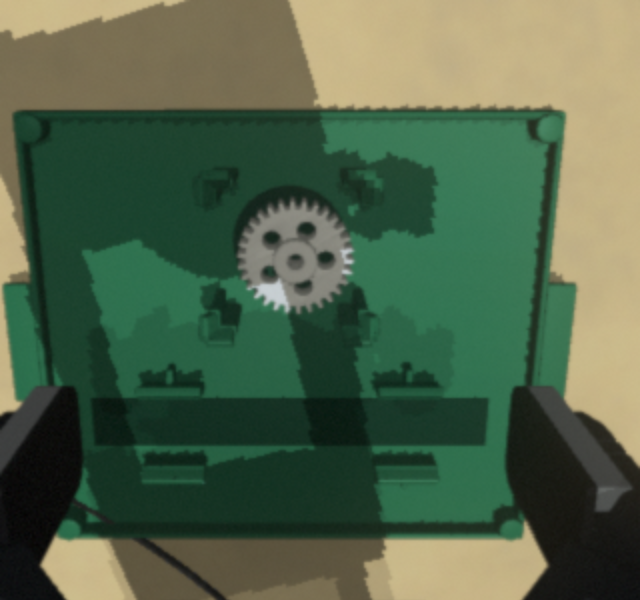

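The gear lies in the nest between the four posts, at zoom (295,255), about 2 to 3 mm from the nest centre. Next is the motor.

>>> servo_tool([
  [0.025, 0.03, -0.01, 0, 0, -7, 0],
  [0.05, 0.06, -0.0116, 0, 0, -14, 0],
  [0.075, 0.09, -0.0116, 0, 0, -21, 0],
  [0.1, 0.12, -0.0116, 0, 0, -28, 0],
  [0.1153, 0.141, -0.0116, 0, 0, -35.7, 0],
  [0.1153, 0.141, -0.0116, 0, 0, -35.7, 0],
  [0.1153, 0.141, -0.0116, 0, 0, -35.7, 0],
])

```text
clock: 9.35
tool_pos: [0.6864, -0.1867, 0.1563]
orientation: [-3.137, 0.005, 0.311]
force: [-0.4, -0.2, -0.4]
finger_gap: 0.999
finger_force: 0.0
```

```bash
python3 - <<'E'
from f import *
s=env.sense(); print(s['clock'],s['tool_pos'],s['orientation'])
im=snap('wrist','w5.png'); c=POSE['w']; H,S,V=load('w5.png')
print(proj(c,[[.688,-.1867,.041]]).round())
f(c,(S<60)&(V>120),around(c,[.688,-.1867,.041],60),.041,'motor')
cv2.imwrite('pics/w5z.png',cv2.resize(im[60:360,130:430,::-1],(600,600)))
print(go(.688,-.1867,.030,18))
E
```

```text
9.35 [ 0.68636473 -0.18673633  0.15633482] [-3.13710069  0.00527297  0.31106153]
[[277. 210.]]
motor [292. 218.] [ 0.6852 -0.198 ] sz 0.0253 0.0285 ax -160.6
([0.0019, 0.0019, 0.1269], [-0.2, 0.3, -0.1])
```

View pics/w5z.png

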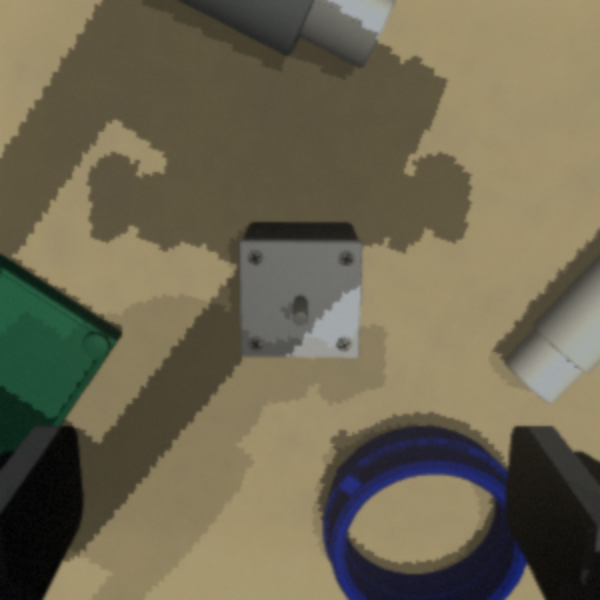

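The motor's top face is at zoom (300,298), square to the gripper, and the fingers have clear room on both sides.

>>> servo_tool([
  [0.002, 0.0025, 0.04, -0.2, 0.3, 0, 0],
  [0.002, 0.0025, 0.08, -0.2, 0.3, 0, 0],
  [0.002, 0.0025, 0.11, -0.2, 0.3, 0, 0],
  [0.002, 0.0025, 0.125, -0.2, 0.3, 0, 0],
  [0.002, 0.0025, 0.125, -0.2, 0.3, 0, 0],
  [0.002, 0.0025, 0.125, -0.2, 0.3, 0, 120],
  [0.002, 0.0025, 0.125, -0.2, 0.3, 0, 255],
  [0.002, 0.0025, 0.125, -0.2, 0.3, 0, 255],
], grip_force=60)

```text
clock: 10.2
tool_pos: [0.6917, -0.1887, 0.0366]
orientation: [3.137, -0.007, 0.314]
force: [0.8, -0.7, 0.6]
finger_gap: 0.512
finger_force: 0.0
```

>>> servo_tool([
  [0, 0, 0, 0, 0, 0, 255],
  [0, 0, 0, 0, 0, 0, 255],
  [0, 0, 0, 0, 0, 0, 255],
  [0, 0, 0, 0, 0, 0, 255],
])

```text
clock: 10.6
tool_pos: [0.6919, -0.1888, 0.0368]
orientation: [3.137, -0.007, 0.314]
force: [-0.7, 0.0, 6.7]
finger_gap: 0.478
finger_force: 63.3
```

```bash
python3 - <<'E'
from f import *
s=env.sense(); print(s['tool_pos'],s['orientation'],s['finger_gap'],s['force'],s['finger_force'])
print(go(.6235,-.0162,.13,-17.5))
E
```

```text
[ 0.69193133 -0.18880636  0.03678912] [ 3.13684705 -0.00740443  0.3138295 ] 0.47831950395754647 [-0.70982499  0.03513493  6.69937598] 63.287426233291626
([-0.0111, -0.1849, -0.0942], [0.1, -0.5, 35.5])
```

>>> servo_tool([
  [0, 0, -0.04, 0, 0, 0, 255],
  [0, 0, -0.08, 0, 0, 4, 255],
  [0, -0.035, -0.0942, 0, 0, 10, 255],
  [-0.003, -0.075, -0.0942, 0, 0, 17, 255],
  [-0.007, -0.115, -0.0942, 0, 0, 24, 255],
  [-0.01, -0.15, -0.0942, 0, 0, 30, 255],
  [-0.0111, -0.1849, -0.0942, 0, -0.5, 35.5, 255],
  [-0.0111, -0.1849, -0.0942, 0, -0.5, 35.5, 255],
])

```text
clock: 11.4
tool_pos: [0.6193, -0.0116, 0.1279]
orientation: [3.14, 0.008, -0.304]
force: [-1.3, 0.1, -2.6]
finger_gap: 0.479
finger_force: 62.3
```

>>> servo_tool([
  [0, 0, 0, 0, 0, 0, 255],
  [0, 0, 0, 0, 0, 0, 255],
])

```text
clock: 11.6
tool_pos: [0.6228, -0.0166, 0.1282]
orientation: [3.139, 0.003, -0.305]
force: [0.6, -0.3, -1.5]
finger_gap: 0.479
finger_force: 62.3
```

```bash
python3 - <<'E'
from f import *
s=env.sense(); print(s['clock'],s['tool_pos'],s['orientation'],s['finger_gap'],s['force'])
im=snap('wrist','w6.png'); cv2.imwrite('pics/w6z.png',cv2.resize(im[150:400,120:440,::-1],(768,600)))
print(go(.6235,-.0162,.055,-17.5)); c=POSE['w']; z=s['tool_pos'][2]-.0368+.041
R=Ro.from_euler('xyz',s['orientation']).as_matrix()
print('box',proj(c,[s['tool_pos']+R@np.array([a,b,-.0042]) for a in(-.021,.021) for b in(-.021,.021)]).round())
E
```

```text
11.6 [ 0.62279955 -0.01655184  0.12818802] [ 3.13882664e+00  2.61629942e-03 -3.05175722e-01] 0.47877019737773296 [ 0.59760818 -0.29405583 -1.51809176]
([0.0006, -0.001, 0.0731], [0.2, 0.2, -0.0])
box [[221. 353.]
 [328. 353.]
 [216. 254.]
 [333. 254.]]
```

View pics/w6z.png

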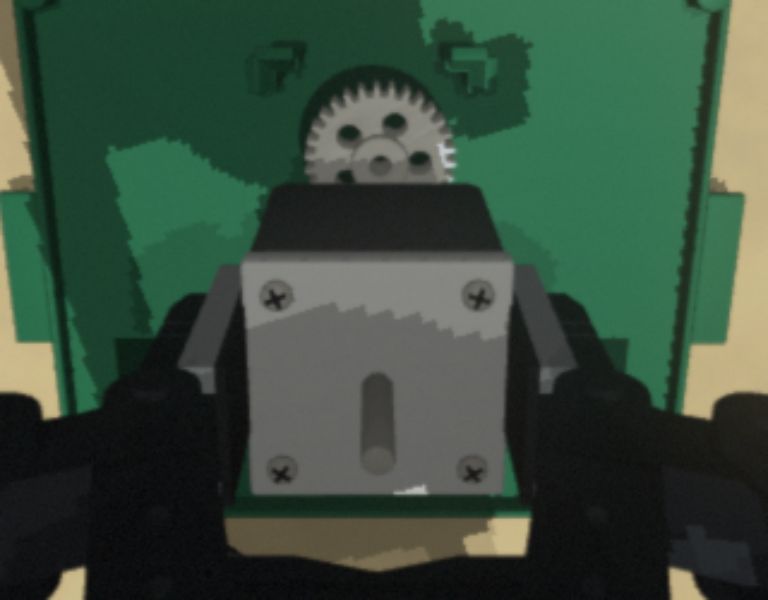

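The motor is held level, with its top face at zoom (378,378) and about 3 mm behind the TCP. I'll shift by that and lower it.

>>> servo_tool([
  [0.003, -0.0008, 0.02, 0.2, 0.2, 0, 255],
  [0.003, -0.0008, 0.035, 0.2, 0.2, 0, 255],
  [0.003, -0.0008, 0.045, 0.2, 0.2, 0, 255],
  [0.003, -0.0008, 0.052, 0.2, 0.2, 0, 255],
  [0.003, -0.0008, 0.057, 0.2, 0.2, 0, 255],
  [0.003, -0.0008, 0.057, 0.2, 0.2, 0, 255],
])

```text
clock: 12.25
tool_pos: [0.6249, -0.0163, 0.0704]
orientation: [-3.141, 0.001, -0.306]
force: [0.7, 0.7, -2.2]
finger_gap: 0.482
finger_force: 62.3
```

>>> servo_tool([
  [0, 0, 0.004, 0, 0, 0, 255],
  [0, 0, 0.008, 0, 0, 0, 255],
  [0, 0, 0.011, 0, 0, 0, 255],
  [0, 0, 0.011, 0, 0, 0, 255],
])

```text
clock: 12.65
tool_pos: [0.6248, -0.0159, 0.0596]
orientation: [-3.141, 0.001, -0.305]
force: [0.3, -0.4, -2.6]
finger_gap: 0.478
finger_force: 62.3
```

>>> servo_tool([
  [0, 0, 0.0015, 0, 0, 0, 255],
  [0, 0, 0.003, 0, 0, 0, 255],
  [0, 0, 0.003, 0, 0, 0, 255],
])

```text
clock: 12.95
tool_pos: [0.625, -0.016, 0.0569]
orientation: [-3.141, 0.0, -0.306]
force: [-0.2, -0.7, -2.1]
finger_gap: 0.477
finger_force: 62.3
```

>>> servo_tool([
  [0, 0, 0.0005, 0, 0, 0, 140],
  [0, 0, 0.0005, 0, 0, 0, 80],
  [0, 0, 0.0005, 0, 0, 0, 60],
  [0, 0, 0.0005, 0, 0, 0, 60],
  [0, 0, -0.03, 0, 0, 0, 60],
  [0, 0, -0.07, 0, 0, 0, 0],
  [0, 0, -0.1, 0, 0, 0, 0],
  [0, 0, -0.1, 0, 0, 0, 0],
])

```text
clock: 13.75
tool_pos: [0.6288, -0.0165, 0.1625]
orientation: [-3.138, -0.01, -0.306]
force: [0.4, -0.1, 1.1]
finger_gap: 1.001
finger_force: 0.0
```

```bash
python3 - <<'E'
from f import *
s=env.sense(); print(s['clock'],s['tool_pos'],s['orientation'])
im=snap('wrist','w7.png'); 
s2=snap('scene','s7.png')
a=cv2.resize(im[80:380,130:430,::-1],(400,400)); b=cv2.resize(s2[150:270,180:320,::-1],(400,343)); b=np.vstack([b,np.zeros((57,400,3),np.uint8)])
cv2.imwrite('pics/c7.png',np.hstack([a,b]))
c=POSE['w']; R=Ro.from_euler('z',-17.5,degrees=True).as_matrix()
print(proj(c,[np.array([.6235,-.0162,.06])+R@np.array([a,b,0]) for a in(-.021,.021) for b in(-.021,.021)]).round())
# roller at top coords, corrected
print(go(.427,-.006,.17,71))
E
```

```text
13.75 [ 0.62875775 -0.01645232  0.16253633] [-3.13828525 -0.01032502 -0.30551897]
[[309. 256.]
 [246. 256.]
 [310. 196.]
 [245. 195.]]
([-0.1925, 0.05, -0.0124], [0.0, -0.2, -88.5])
```

View pics/c7.png

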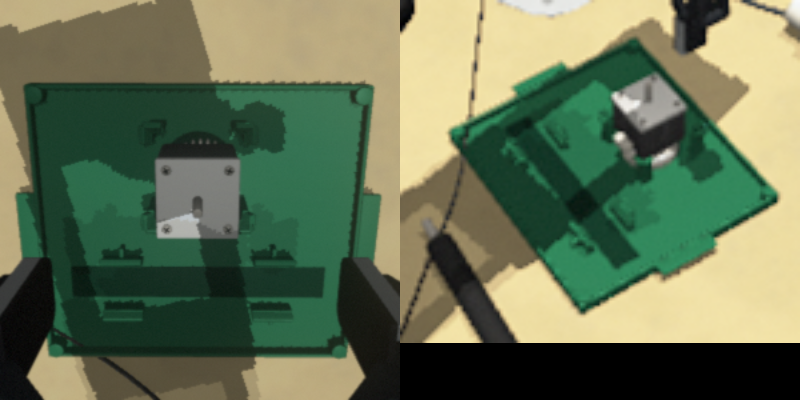

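The motor stands upright in the nest on top of the gear; its top face spans (246-309, 198-258) in the wrist image, as predicted. Next is the roller.

>>> servo_tool([
  [-0.02, 0.005, -0.0124, 0, 0, -8.5, 0],
  [-0.06, 0.015, -0.0124, 0, 0, -17, 0],
  [-0.1, 0.026, -0.0124, 0, 0, -25.5, 0],
  [-0.14, 0.037, -0.0124, 0, 0, -34, 0],
  [-0.18, 0.046, -0.0124, 0, 0, -42.5, 0],
  [-0.1925, 0.05, -0.0124, 0, 0, -51, 0],
  [-0.1925, 0.05, -0.0124, 0, 0, -59.5, 0],
  [-0.1925, 0.05, -0.0124, 0, 0, -68, 0],
])

```text
clock: 14.65
tool_pos: [0.4243, -0.0057, 0.1681]
orientation: [-3.138, 0.001, 0.887]
force: [0.3, -0.4, 0.5]
finger_gap: 1.001
finger_force: 0.0
```

>>> servo_tool([
  [0, 0, 0, 0, 0, -8.5, 60],
  [0, 0, 0, 0, 0, -17, 60],
  [0, 0, 0, 0, 0, -20.5, 60],
  [0, 0, 0, 0, 0, -20.5, 80],
  [0, 0, 0, 0, 0, -20.5, 110],
])

```text
clock: 15.15
tool_pos: [0.4256, -0.0058, 0.1684]
orientation: [-3.139, -0.001, 1.237]
force: [0.2, 0.1, 0.3]
finger_gap: 0.573
finger_force: 0.0
```

```bash
python3 - <<'E'
from f import *
s=env.sense(); print(s['clock'],s['tool_pos'],s['orientation'],s['finger_gap'])
im=snap('wrist','w8.png'); c=POSE['w']; H,S,V=load('w8.png')
print(proj(c,[[.427,-.0055,.011]]).round())
k=((V<40)*255).astype(np.uint8); 
for q in cv2.findContours(k,0,1)[0]:
    if cv2.contourArea(q)>800: print(cv2.minAreaRect(q))
E
```

```text
15.15 [ 0.42561279 -0.00584202  0.16844848] [-3.13914109e+00 -5.36468142e-04  1.23738176e+00] 0.5732114452390191
[[279. 197.]]
((279.5, 341.0), (156.0, 559.0), 90.0)
((280.0, 166.0), (88.0, 32.0), 90.0)
((512.2276611328125, 124.7583999633789), (53.21310806274414, 67.21310424804688), 10.388858795166016)
```

View pics/w8.png

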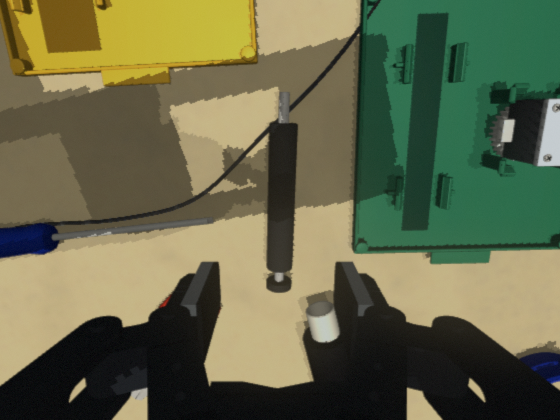

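The wrist view shows the roller's rubber from (284,124) to (280,272), nearly in line with the tool, with room on both sides.

```bash
python3 - <<'E'
from f import *
print(go(.4268,-.0057,.020,69.4))
E
```

```text
([0.0004, 0.0012, 0.1486], [-0.1, -0.0, 1.5])
```

>>> servo_tool([
  [0.0004, 0.0012, 0.04, 0, 0, 1.5, 110],
  [0.0004, 0.0012, 0.08, 0, 0, 1.5, 110],
  [0.0004, 0.0012, 0.11, 0, 0, 1.5, 110],
  [0.0004, 0.0012, 0.135, 0, 0, 1.5, 110],
  [0.0004, 0.0012, 0.147, 0, 0, 1.5, 110],
  [0.0004, 0.0012, 0.147, 0, 0, 1.5, 110],
])

```text
clock: 15.8
tool_pos: [0.4262, -0.0056, 0.0206]
orientation: [-3.137, 0.0, 1.212]
force: [-0.2, -0.4, 0.5]
finger_gap: 0.568
finger_force: 0.0
```

>>> servo_tool([
  [0, 0, 0, 0, 0, 0, 255],
  [0, 0, 0, 0, 0, 0, 255],
  [0, 0, 0, 0, 0, 0, 255],
  [0, 0, 0, 0, 0, 0, 255],
  [0, 0, 0, 0, 0, 0, 255],
  [0, 0, 0, 0, 0, 0, 255],
], grip_force=50)

```text
clock: 16.4
tool_pos: [0.4284, -0.0058, 0.0232]
orientation: [3.14, -0.002, 1.213]
force: [-0.5, -1.0, 5.4]
finger_gap: 0.245
finger_force: 50.3
```

```bash
python3 - <<'E'
from f import *
s=env.sense(); print(s['tool_pos'],s['orientation'],s['finger_gap'],s['force'],s['finger_force'])
# cradle corrected: origin from nest est
n=np.array([.6235,-.0162]); a=np.radians(-17.5); cr=n-.078*np.array([np.cos(a),np.sin(a)]); print(cr)
print(go(*cr,.09,72.5))
E
```

```text
[ 0.42843349 -0.00583149  0.02320771] [ 3.13995968e+00 -1.54388792e-03  1.21279261e+00] 0.2453015673259519 [-0.50798042 -1.01777417  5.38603306] 50.290676951408386
[0.54911008 0.00725505]
([0.0546, 0.1085, -0.0665], [0.1, -0.1, -3.0])
```

>>> servo_tool([
  [0, 0, -0.04, 0, 0, 0, 255],
  [0.005, 0.01, -0.066, 0, 0, -1, 255],
  [0.025, 0.05, -0.0665, 0, 0, -2, 255],
  [0.045, 0.09, -0.0665, 0, 0, -3, 255],
  [0.0546, 0.1085, -0.0665, 0, 0, -3, 255],
  [0.0546, 0.1085, -0.0665, 0, 0, -3, 255],
  [0.0546, 0.1085, -0.0665, 0, 0, -3, 255],
])

```text
clock: 17.1
tool_pos: [0.5475, 0.0074, 0.0884]
orientation: [-3.139, -0.0, 1.265]
force: [-0.7, 0.5, -2.1]
finger_gap: 0.245
finger_force: 49.7
```

```bash
python3 - <<'E'
from f import *
s=env.sense(); print(s['clock'],s['tool_pos'],s['orientation'],s['finger_gap'],s['force'])
im=snap('wrist','w9.png'); c=POSE['w']
print(go(.5492,.0077,.04,72.5),go(.5492,.0077,.029,72.5)); print(proj(c,[[.5492,.0077,.004]]))
E
```

```text
17.1 [0.54747544 0.0073868  0.08838769] [-3.13928083e+00 -4.38608925e-04  1.26546003e+00] 0.2452036105882453 [-0.65043964  0.54700912 -2.13284349]
([0.0012, 0.0027, 0.0483], [-0.2, -0.0, -0.0]) ([0.0012, 0.0027, 0.0593], [-0.2, -0.0, -0.0])
[[279.56916389 226.32544238]]
```

View pics/w9.png

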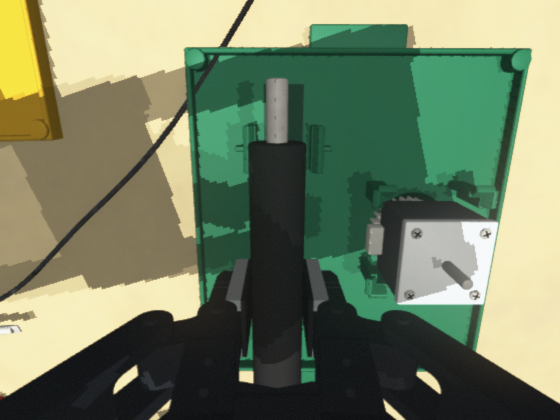

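The roller is aligned over its cradle. The cheeks at (249,147) and (317,147) are centred about 3 mm to the right, which matches the computed shift.

>>> servo_tool([
  [0.0012, 0.0028, 0.01, 0, 0, 0, 255],
  [0.0012, 0.0028, 0.025, 0, 0, 0, 255],
  [0.0012, 0.0028, 0.038, 0, 0, 0, 255],
  [0.0012, 0.0028, 0.048, 0, 0, 0, 255],
  [0.0012, 0.0028, 0.056, 0, 0, 0, 255],
  [0.0012, 0.0028, 0.06, 0, 0, 0, 255],
  [0.0012, 0.0028, 0.06, 0, 0, 0, 255],
])

```text
clock: 17.85
tool_pos: [0.5511, 0.0076, 0.0283]
orientation: [-3.14, -0.001, 1.265]
force: [0.2, 0.5, -1.4]
finger_gap: 0.243
finger_force: 49.7
```

>>> servo_tool([
  [0, 0, 0.001, 0, 0, 0, 160],
  [0, 0, 0.001, 0, 0, 0, 130],
  [0, 0, 0.001, 0, 0, 0, 130],
  [0, 0, 0.001, 0, 0, 0, 130],
  [0, 0, -0.03, 0, 0, 0, 130],
  [0, 0, -0.07, 0, 0, 0, 130],
  [0, 0, -0.11, 0, 0, 0, 60],
  [0, 0, -0.13, 0, 0, 0, 0],
])

```text
clock: 18.65
tool_pos: [0.5533, 0.0074, 0.1628]
orientation: [3.136, -0.002, 1.265]
force: [0.8, 0.3, -0.7]
finger_gap: 0.812
finger_force: 0.0
```

```bash
python3 - <<'E'
from f import *
s=env.sense(); print(s['clock'],s['tool_pos'],s['orientation'])
im=snap('wrist','w10.png'); c=POSE['w']; H,S,V=load('w10.png')
f(c,V<35,(240,100,320,250),.02,'roller')
print(go(.4215,-.1915,.17,84.7))
E
```

```text
18.65 [0.55331057 0.00741022 0.16276   ] [ 3.13608700e+00 -2.49077511e-03  1.26520090e+00]
roller [273. 178.] [0.5569 0.0255] sz 0.0201 0.0814 ax -107.0
([-0.2297, -0.0672, -0.0064], [0.6, -0.1, -12.2])
```

View pics/w10.png

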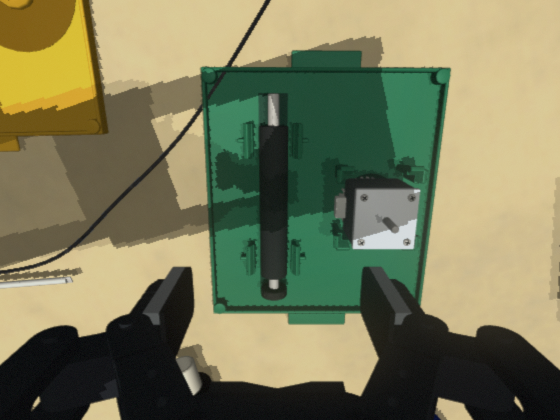

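The roller lies in its cradle, rubber (274,125-278) between both cheek pairs. That uses my last picture view, so the rest is measured by masks alone. Next is the black ribbon.

>>> servo_tool([
  [-0.04, -0.012, -0.0064, 0, 0, -2, 40],
  [-0.085, -0.025, -0.0064, 0, 0, -4, 40],
  [-0.13, -0.038, -0.0064, 0, 0, -6, 40],
  [-0.175, -0.051, -0.0064, 0, 0, -9, 40],
  [-0.215, -0.063, -0.0064, 0, 0, -12.2, 40],
  [-0.2297, -0.0672, -0.0064, 0.6, 0, -12.2, 40],
  [-0.2297, -0.0672, -0.0064, 0.6, 0, -12.2, 40],
  [-0.2297, -0.0672, -0.0064, 0.6, 0, -12.2, 40],
])

```text
clock: 19.5
tool_pos: [0.4184, -0.1913, 0.1651]
orientation: [-3.132, -0.003, 1.477]
force: [1.1, 0.6, -0.1]
finger_gap: 0.842
finger_force: 0.0
```

```bash
python3 - <<'E'
from f import *
s=env.sense(); print(s['clock'],s['tool_pos'],s['orientation'])
im=snap('wrist','w11.png'); c=POSE['w']; H,S,V=load('w11.png')
cs=proj(c,[[.4215,-.1915,.021]])[0]; print(cs)
# silhouette by rows / columns through the middle
r=int(cs[1]); 
for v in range(r-70,r+75,20):
    u=np.where(V[v,200:360]<45)[0]+200; print(v,(u.min(),u.max(),len(u)) if len(u) else None)
u=int(cs[0]); print(''.join('#' if V[v,u]<45 else '.' for v in range(60,330,3)))
E
```

```text
19.5 [ 0.41840033 -0.19129104  0.16505027] [-3.13180577e+00 -2.63503829e-03  1.47663497e+00]
[282.82973452 202.91186436]
132 (np.int64(255), np.int64(310), 56)
152 (np.int64(255), np.int64(309), 55)
172 (np.int64(255), np.int64(309), 55)
192 (np.int64(256), np.int64(309), 54)
212 (np.int64(257), np.int64(308), 52)
232 (np.int64(257), np.int64(307), 51)
252 (np.int64(258), np.int64(307), 50)
272 (np.int64(258), np.int64(306), 49)
......................#####################################################...............
```

```bash
python3 - <<'E'
from f import *
print(env.sense()['tool_pos'],go(.4213,-.1915,.026,84.7))
E
```

```text
[ 0.41865276 -0.19086699  0.16503145] ([-0.0008, 0.0041, 0.139], [-0.6, -0.2, -0.0])
```

>>> servo_tool([
  [-0.0008, 0.004, 0.04, -0.6, 0, 0, 40],
  [-0.0008, 0.004, 0.08, -0.6, 0, 0, 40],
  [-0.0008, 0.004, 0.11, -0.6, 0, 0, 40],
  [-0.0008, 0.004, 0.13, -0.6, 0, 0, 40],
  [-0.0008, 0.004, 0.139, -0.6, 0, 0, 40],
  [-0.0008, 0.004, 0.139, -0.6, 0, 0, 40],
  [-0.0008, 0.004, 0.139, -0.6, 0, 0, 150],
  [-0.0008, 0.004, 0.139, -0.6, 0, 0, 255],
])

```text
clock: 20.35
tool_pos: [0.4219, -0.1923, 0.0271]
orientation: [3.139, -0.001, 1.479]
force: [-0.0, -0.9, -0.2]
finger_gap: 0.515
finger_force: 0.0
```

>>> servo_tool([
  [0, 0, 0, 0, 0, 0, 255],
  [0, 0, 0, 0, 0, 0, 255],
  [0, 0, 0, 0, 0, 0, 255],
  [0, 0, 0, 0, 0, 0, 255],
])

```text
clock: 20.75
tool_pos: [0.422, -0.1926, 0.0273]
orientation: [3.138, -0.001, 1.478]
force: [1.2, 0.1, 6.7]
finger_gap: 0.483
finger_force: 51.5
```

```bash
python3 - <<'E'
from f import *
s=env.sense(); print(s['tool_pos'],s['orientation'],s['finger_gap'],s['force'],s['finger_force'])
print(go(.42,-.10,.14,80)); print(go(.345,.2305,.13,73.6))
E
```

```text
[ 0.42195011 -0.1925594   0.02727716] [ 3.13849742e+00 -1.17589124e-03  1.47795523e+00] 0.48306964032818045 [1.15319803 0.10035101 6.7482843 ] 51.53800427913666
([0.0921, -0.0102, -0.1126], [0.2, -0.1, 4.7])
([0.4142, -0.1155, -0.1026], [0.2, -0.1, 11.1])
```

>>> servo_tool([
  [0, 0, -0.04, 0, 0, 0, 255],
  [0.01, 0, -0.08, 0, 0, 0, 255],
  [0.045, 0, -0.1026, 0, 0, 0, 255],
  [0.085, 0, -0.1026, 0, 0, 3, 255],
  [0.125, 0, -0.1026, 0, 0, 5, 255],
  [0.165, 0, -0.1026, 0, 0, 7, 255],
  [0.205, -0.002, -0.1026, 0, 0, 9, 255],
  [0.245, -0.008, -0.1026, 0, 0, 11.1, 255],
])

```text
clock: 21.55
tool_pos: [0.4358, 0.0538, 0.1296]
orientation: [3.14, -0.003, 1.282]
force: [1.4, 0.4, -2.0]
finger_gap: 0.481
finger_force: 51.6
```

```bash
python3 - <<'E'
from f import *
s=env.sense(); print(s['clock'],s['tool_pos'],s['orientation'],s['finger_gap'])
print(go(.3445,.2305,.13,73.6))
E
```

```text
21.55 [0.43582769 0.05378974 0.12964776] [ 3.14036515e+00 -2.57483887e-03  1.28235481e+00] 0.48133017188306104
([0.1434, -0.1378, -0.0002], [0.1, -0.1, -0.1])
```

>>> servo_tool([
  [0.035, -0.025, 0, 0, 0, 0, 255],
  [0.07, -0.055, 0, 0, 0, 0, 255],
  [0.1, -0.085, 0, 0, 0, 0, 255],
  [0.125, -0.115, 0, 0, 0, 0, 255],
  [0.1434, -0.1378, 0, 0, 0, 0, 255],
  [0.1434, -0.1378, 0, 0, 0, 0, 255],
  [0.1434, -0.1378, 0, 0, 0, 0, 255],
])

```text
clock: 22.25
tool_pos: [0.3434, 0.229, 0.1297]
orientation: [3.141, -0.002, 1.287]
force: [-0.2, -0.3, -0.8]
finger_gap: 0.485
finger_force: 51.5
```

```bash
cat > y.py <<'E'
from f import *
s=env.sense(); print(s['clock'],s['tool_pos'],s['orientation'],s['finger_gap'])
im=snap('wrist','wy.png'); c=POSE['w']; H,S,V=load('wy.png')
y=(H>15)&(H<35)&(S>150)
print('pred hub,cradle',proj(c,[[.426,.206,.004],[.3435,.231,.004]]).round())
d=proj(c,[[.426,.206,.004]])[0]
print('Vpct',np.percentile(V[y],[5,25,50,75]))
for lo in (90,110,130,150):
    f(c,y&(V>40)&(V<lo),(d[0]-70,d[1]-70,d[0]+70,d[1]+70),.004,'hubmark<%d'%lo)
f(c,y,(0,0,560,300),.012,'tray')
E
python3 y.py
```

```text
22.25 [0.34341589 0.22903038 0.1297124 ] [ 3.14131917e+00 -2.04053718e-03  1.28673321e+00] 0.48480545495850164
pred hub,cradle [[396. 208.]
 [276. 207.]]
Vpct [103. 163. 177. 239.]
hubmark<90 [334. 138.] [0.3948 0.2665] sz 0.0005 0.001 ax -59.5
hubmark<110 [379. 186.] [0.4169 0.2244] sz 0.0763 0.0362 ax 26.9
hubmark<130 [379. 187.] [0.4168 0.2237] sz 0.0777 0.038 ax 27.8
hubmark<150 [379. 187.] [0.4164 0.2236] sz 0.0782 0.0388 ax 28.5
tray [396. 170.] [0.4278 0.2266] sz 0.1073 0.1802 ax -97.1
```

```bash
python3 - <<'E'
from f import *
H,S,V=load('wy.png'); c=cam('wrist')
y=((H>15)&(H<35)&(S>150)).astype(np.uint8)
a=np.radians(-16.4); ex=np.array([np.cos(a),np.sin(a),0]); ey=np.array([-ex[1],ex[0],0]); o=np.array([.3862,.2183,0])
def edge(P,d,n):
    # walk from inside P outward along d (table plane z=.012), last yellow sample
    ss=np.arange(-.03,.03,.0005); U=proj(c,[P+d*t for t in ss]).round().astype(int)
    ok=[(0<=u<560 and 0<=v<420 and y[v,u]) for u,v in U]; k=[t for t,g in zip(ss,ok) if g]
    print(n,U[60],'last yellow at',max(k) if k else None, sum(ok))
z=np.array([0,0,.012])
for b in(-.02,0,.04,.06): edge(o+ex*.09+ey*b+z,ex,'+x y=%g'%b)
for b in(-.03,0,.03,.06): edge(o+ey*.1+ex*b+z,ey,'+y x=%g'%b)
for b in(.03,.06,.08): edge(o-ey*.1+ex*b+z,-ey,'-y x=%g'%b)
E
```

```text
+x y=-0.02 [464 237] last yellow at -0.0004999999999999727 60
+x y=0 [468 210] last yellow at -0.0004999999999999727 60
+x y=0.04 [477 152] last yellow at -0.0004999999999999727 60
+x y=0.06 [482 121] last yellow at -0.0004999999999999727 60
+y x=-0.03 [299  54] last yellow at None 0
+y x=0 [347  55] last yellow at 0.008500000000000035 78
+y x=0.03 [395  55] last yellow at -0.0024999999999999745 56
+y x=0.06 [444  55] last yellow at -0.0024999999999999745 56
-y x=0.03 [371 334] last yellow at -0.0295 2
-y x=0.06 [410 334] last yellow at -0.00849999999999998 44
-y x=0.08 [436 334] last yellow at -0.017499999999999988 26
```

```bash
python3 - <<'E'
from f import *
print(env.sense()['tool_pos'],go(.343,.230,.0325,73.6))
E
```

```text
[0.34398352 0.22862036 0.12971806] ([0.0008, -0.0014, 0.0972], [0.0, -0.1, 0.0])
```

>>> servo_tool([
  [0.0008, -0.0014, 0.03, 0, 0, 0, 255],
  [0.0008, -0.0014, 0.06, 0, 0, 0, 255],
  [0.0008, -0.0014, 0.075, 0, 0, 0, 255],
  [0.0008, -0.0014, 0.085, 0, 0, 0, 255],
  [0.0008, -0.0014, 0.092, 0, 0, 0, 255],
  [0.0008, -0.0014, 0.0965, 0, 0, 0, 255],
  [0.0008, -0.0014, 0.0965, 0, 0, 0, 255],
])

```text
clock: 23.0
tool_pos: [0.3431, 0.2297, 0.0328]
orientation: [-3.141, -0.002, 1.283]
force: [0.3, 0.1, -1.4]
finger_gap: 0.484
finger_force: 51.5
```

>>> servo_tool([
  [0, 0, 0.0012, 0, 0, 0, 120],
  [0, 0, 0.0012, 0, 0, 0, 95],
  [0, 0, 0.0012, 0, 0, 0, 95],
  [0, 0, 0.0012, 0, 0, 0, 95],
  [0, 0, -0.03, 0, 0, 0, 95],
  [0, 0, -0.08, 0, 0, 0, 95],
  [0, 0, -0.13, 0, 0, 0, 40],
  [0, 0, -0.13, 0, 0, 0, 40],
])

```text
clock: 23.8
tool_pos: [0.3467, 0.2323, 0.1691]
orientation: [3.132, -0.012, 1.285]
force: [1.1, -0.1, -0.4]
finger_gap: 0.846
finger_force: 0.0
```

```bash
python3 - <<'E'
from f import *
s=env.sense(); print(s['clock'],s['tool_pos'],s['orientation'],s['finger_gap'])
im=snap('wrist','w12.png'); c=POSE['w']; H,S,V=load('w12.png')
f(c,V<45,around(c,[.343,.23,.025],90),.025,'ribbon')
top=snap('top','top12.png'); ct=cam('top'); H,S,V=load('top12.png')
f(ct,V<60,around(ct,[.343,.23,.025],40),.025,'ribbon top')
f(ct,(S<60)&(V>150),around(ct,[.6235,-.0162,.06],22),.06,'motor top')
f(ct,(H>100)&(H<130)&(S>120),around(ct,[.6,-.266,.034],26),.034,'ring top')
print(go(.45,.05,.17,100)); print(go(.56,-.2,.17,100))
E
```

```text
23.8 [0.34673411 0.23226799 0.1691215 ] [ 3.13203803 -0.01178493  1.28479442] 0.8458656724660393
ribbon [272. 208.] [0.3424 0.227 ] sz 0.04 0.1276 ax -105.4
ribbon top [149. 324.] [0.3238 0.2584] sz 0.159 0.1332 ax -45.6
motor top [262. 203.] [ 0.6174 -0.0158] sz 0.0525 0.0462 ax -17.8
ring top [364. 212.] [ 0.6009 -0.2679] sz 0.08 0.0824 ax 179.2
([-0.1431, 0.1531, -0.0057], [0.2, -0.3, -26.4])
([-0.3519, 0.3292, -0.0062], [0.2, -0.3, -26.4])
```

The ribbon measures (0.342, 0.227) along the cradle, so it is placed. Next is the ring.

```bash
python3 - <<'E'
from f import *
print(go(.47,-.04,.17,116)); print(go(.5886,-.296,.17,159))
E
```

```text
([-0.2238, 0.1977, -0.006], [0.3, -0.2, -42.4])
([-0.4359, 0.3837, -0.0065], [0.4, -0.1, -85.4])
```

>>> servo_tool([
  [-0.02, 0.02, -0.006, 0, 0, -7, 105],
  [-0.055, 0.05, -0.006, 0, 0, -14, 105],
  [-0.09, 0.08, -0.006, 0, 0, -21, 105],
  [-0.125, 0.11, -0.006, 0, 0, -28, 105],
  [-0.16, 0.14, -0.006, 0, 0, -35, 105],
  [-0.195, 0.17, -0.006, 0, 0, -42, 105],
  [-0.23, 0.203, -0.006, 0, 0, -50, 105],
  [-0.265, 0.233, -0.006, 0, 0, -58, 105],
])

```text
clock: 24.7
tool_pos: [0.4849, -0.079, 0.1664]
orientation: [-3.141, -0.005, 2.288]
force: [1.0, -0.3, 0.7]
finger_gap: 0.59
finger_force: 0.0
```

```bash
python3 - <<'E'
from f import *
s=env.sense(); print(s['clock'],s['tool_pos'],s['orientation'])
print(go(.5886,-.296,.17,159))
E
```

```text
24.7 [ 0.48486383 -0.07896154  0.16641927] [-3.14113818 -0.00503663  2.28752492]
([-0.2318, -0.0644, -0.0047], [0.0, -0.3, -27.9])
```

>>> servo_tool([
  [-0.04, -0.011, -0.004, 0, 0, -7, 105],
  [-0.08, -0.022, -0.0047, 0, 0, -14, 105],
  [-0.12, -0.033, -0.0047, 0, 0, -21, 105],
  [-0.16, -0.044, -0.0047, 0, 0, -27.9, 105],
  [-0.2, -0.055, -0.0047, 0, 0, -27.9, 105],
  [-0.2318, -0.0644, -0.0047, 0, 0, -27.9, 105],
  [-0.2318, -0.0644, -0.0047, 0, 0, -27.9, 105],
  [-0.2318, -0.0644, -0.0047, 0, 0, -27.9, 105],
])

```text
clock: 25.5
tool_pos: [0.5871, -0.2951, 0.1699]
orientation: [3.138, -0.006, 2.768]
force: [0.2, 1.2, 0.4]
finger_gap: 0.584
finger_force: 0.0
```

```bash
python3 - <<'E'
from f import *
s=env.sense(); print(s['clock'],s['tool_pos'],s['orientation'],s['finger_gap'])
im=snap('wrist','w13.png'); c=POSE['w']; H,S,V=load('w13.png')
m=((H>100)&(H<130)&(S>110)&(V>40)).astype(np.uint8)
d=proj(c,[[.6,-.2663,.034]])[0]; print(d)
q=max(cv2.findContours(m,0,1)[0],key=cv2.contourArea); print(cv2.contourArea(q),cv2.boundingRect(q))
# inner hole at top edge: fit ellipse of hole contour; outer contour polar profile
cs,h=cv2.findContours(m,cv2.RETR_CCOMP,cv2.CHAIN_APPROX_NONE)
for k,a in enumerate(cs):
    if h[0][k][3]>=0 and cv2.contourArea(a)>1000:
        e=cv2.fitEllipse(a); print('hole',e, ray(c,[e[0]],.034)[0][:2].round(4))
hull=max(cs,key=cv2.contourArea)[:,0]
e=cv2.fitEllipse(hull.astype(np.float32)); print('outer',e,ray(c,[e[0]],.034)[0][:2].round(4),ray(c,[e[0]],.017)[0][:2].round(4))
P=ray(c,hull,.028)[:,:2]; C=P.mean(0); C=(P.max(0)+P.min(0))/2
A=np.degrees(np.arctan2(P[:,1]-C[1],P[:,0]-C[0])); r=np.hypot(*(P-C).T)
print(C.round(4)); print([(int(b),round(1000*r[(A>=b)&(A<b+8)].max(),1)) for b in range(-180,180,8) if ((A>=b)&(A<b+8)).any()])
E
```

```text
25.5 [ 0.58710087 -0.29505224  0.16986577] [ 3.13828596 -0.00556125  2.76760256] 0.5840760949124297
[319.02077178 209.22142487]
8626.5 (261, 156, 114, 106)
hole ((313.78363037109375, 211.4056396484375), (87.93070983886719, 89.13483428955078), 63.4017333984375) [ 0.6002 -0.2705]
outer ((314.0375061035156, 209.43243408203125), (103.02472686767578, 108.30702209472656), 81.54366302490234) [ 0.5988 -0.2698] [ 0.6039 -0.2698]
[ 0.6005 -0.269 ]
[(-180, np.float64(41.0)), (-172, np.float64(44.4)), (-164, np.float64(45.2)), (-156, np.float64(44.0)), (-148, np.float64(41.8)), (-140, np.float64(41.8)), (-132, np.float64(41.7)), (-124, np.float64(41.8)), (-116, np.float64(41.4)), (-108, np.float64(41.3)), (-100, np.float64(41.1)), (-92, np.float64(41.1)), (-84, np.float64(41.2)), (-76, np.float64(41.9)), (-68, np.float64(47.6)), (-60, np.float64(48.7)), (-52, np.float64(42.7)), (-44, np.float64(43.0)), (-36, np.float64(43.1)), (-28, np.float64(43.1)), (-20, np.float64(43.2)), (-12, np.float64(43.1)), (-4, np.float64(42.9)), (4, np.float64(42.7)), (12, np.float64(42.3)), (20, np.float64(42.2)), (28, np.float64(41.7)), (36, np.float64(41.0)), (44, np.float64(40.9)), (52, np.float64(44.1)), (60, np.float64(46.0)), (68, np.float64(40.7)), (76, np.float64(38.6)), (84, np.float64(38.6)), (92, np.float64(38.6)), (100, np.float64(38.8)), (108, np.float64(39.2)), (116, np.float64(39.4)), (124, np.float64(39.7)), (132, np.float64(40.2)), (140, np.float64(40.4)), (148, np.float64(40.2)), (156, np.float64(40.6)), (164, np.float64(40.8)), (172, np.float64(40.9))]
```

```bash
python3 - <<'E'
from f import *
print(env.sense()['tool_pos'],go(.5885,-.2987,.034,158))
E
```

```text
[ 0.58682662 -0.29412495  0.17028642] ([-0.004, -0.0041, 0.1363], [0.2, -0.3, 0.6])
```

>>> servo_tool([
  [-0.004, -0.0041, 0.04, 0.1, -0.2, 0.6, 105],
  [-0.004, -0.0041, 0.08, 0.1, -0.2, 0.6, 105],
  [-0.004, -0.0041, 0.105, 0.1, -0.2, 0.6, 105],
  [-0.004, -0.0041, 0.125, 0.1, -0.2, 0.6, 105],
  [-0.004, -0.0041, 0.1355, 0.1, -0.2, 0.6, 105],
  [-0.004, -0.0041, 0.1355, 0.1, -0.2, 0.6, 105],
])

```text
clock: 26.15
tool_pos: [0.5889, -0.2981, 0.0353]
orientation: [3.14, -0.002, 2.76]
force: [-0.1, 1.7, 0.4]
finger_gap: 0.584
finger_force: 0.0
```

>>> servo_tool([
  [0, 0, 0, 0, 0, 0, 160],
  [0, 0, 0, 0, 0, 0, 255],
  [0, 0, 0, 0, 0, 0, 255],
  [0, 0, 0, 0, 0, 0, 255],
  [0, 0, 0, 0, 0, 0, 255],
  [0, 0, 0, 0, 0, 0, 255],
], grip_force=40)

```text
clock: 26.75
tool_pos: [0.5915, -0.3008, 0.0387]
orientation: [3.141, 0.005, 2.758]
force: [-0.2, 0.8, 6.6]
finger_gap: 0.086
finger_force: 39.8
```

```bash
python3 - <<'E'
from f import *
s=env.sense(); print(s['tool_pos'],s['orientation'],s['finger_gap'],s['force'],s['finger_force'])
E
```

```text
[ 0.59151024 -0.30075723  0.0386543 ] [3.14140096 0.00548641 2.75832625] 0.0855258210157623 [-0.16340622  0.77166748  6.63711847] 39.75605660893052
```

>>> servo_tool([
  [0, 0, -0.01, 0, 0, 0, 255],
  [0, 0, -0.02, 0, 0, 0, 255],
  [0, 0, -0.04, 0, 0, 0, 255],
  [0, 0, -0.07, 0, 0, 0, 255],
  [0, 0, -0.1, 0, 0, 0, 255],
  [0, 0, -0.1, 0, 0, 0, 255],
  [0, 0, -0.1, 0, 0, 0, 255],
])

```text
clock: 27.45
tool_pos: [0.5908, -0.3005, 0.1386]
orientation: [3.142, 0.005, 2.758]
force: [-0.4, -0.2, -1.2]
finger_gap: 0.076
finger_force: 39.1
```

```bash
python3 - <<'E'
from f import *
s=env.sense(); print(s['clock'],s['tool_pos'],s['orientation'],s['finger_gap'],s['force'])
im=snap('wrist','w14.png'); c=POSE['w']; H,S,V=load('w14.png')
m=((H>100)&(H<130)&(S>110)&(V>40)).astype(np.uint8)
cs,h=cv2.findContours(m,cv2.RETR_CCOMP,cv2.CHAIN_APPROX_NONE)
for k,a in enumerate(cs):
    if cv2.contourArea(a)>500:
        e=cv2.fitEllipse(a); print('hole' if h[0][k][3]>=0 else 'outer',cv2.boundingRect(a),np.round(e[0]),np.round(e[1]),round(e[2]))
t=s['tool_pos']; R=Ro.from_euler('xyz',s['orientation']).as_matrix()
for zt in (.034,.0045+.034): print(zt,proj(c,[t+R@np.array([0,-.032,0])-[0,0,.0387-.034] for _ in [0]]).round(), proj(c,[[.6,-.268,.034]]).round())
top=snap('top','t14.png'); H,S,V=load('t14.png'); ct=cam('top')
f(ct,(H>100)&(H<130)&(S>120),around(ct,[.6,-.266,.034],40),.034,'ring top')
E
```

```text
27.45 [ 0.59075563 -0.30048153  0.13855578] [3.14159082 0.00529872 2.7584378 ] 0.07585151555569412 [-0.39593808 -0.18669411 -1.15194855]
outer (264, 176, 212, 161) [360. 268.] [171. 182.] 87
0.034 [[198. 293.]] [[329. 213.]]
0.0385 [[198. 293.]] [[329. 213.]]
ring top [365. 206.] [ 0.6139 -0.2708] sz 0.0883 0.0721 ax -20.7
```

```bash
python3 - <<'E'
from f import *
s=env.sense(); c=cam('wrist'); R=Ro.from_euler('xyz',s['orientation']).as_matrix(); t=s['tool_pos']
for z in(.134,.125): print((R.T@(ray(c,[(360,268)],z)[0]-t)).round(4))
H,S,V=load('w14.png'); m=((H>100)&(H<130)&(S>110)&(V>40))
for v in range(185,340,15):
    u=np.where(m[v,200:520])[0]+200; g=np.where(np.diff(u)>3)[0]; print(v,u.min() if len(u) else None,[(int(u[i]),int(u[i+1])) for i in g],u.max() if len(u) else None)
E
```

```text
[0.0123 0.0313 0.0023]
[0.0081 0.0335 0.0113]
185 317 [] 404
200 291 [(308, 314)] 427
215 282 [(326, 411)] 439
230 273 [(278, 286), (304, 424), (426, 430)] 450
245 267 [(271, 276), (291, 422), (423, 429), (434, 440)] 457
260 270 [(285, 432), (441, 446)] 461
275 269 [(281, 431), (433, 448)] 475
290 269 [(284, 426), (428, 447)] 460
305 269 [(284, 389), (389, 417), (419, 426), (426, 434), (434, 441)] 455
320 276 [(285, 432)] 447
335 430 [] 434
```

```bash
python3 - <<'E'
from f import *
print(go(.419,.1716,.155,163.6))
E
```

```text
([0.3343, 0.3734, -0.0187], [0.0, 0.1, -5.6])
```

>>> servo_tool([
  [0.01, 0.011, -0.0187, 0, 0, 0, 255],
  [0.035, 0.039, -0.0187, 0, 0, -1, 255],
  [0.063, 0.07, -0.0187, 0, 0, -2, 255],
  [0.091, 0.102, -0.0187, 0, 0, -3, 255],
  [0.119, 0.133, -0.0187, 0, 0, -4, 255],
  [0.147, 0.164, -0.0187, 0, 0, -5, 255],
  [0.175, 0.195, -0.0187, 0, 0, -5.6, 255],
  [0.203, 0.227, -0.0187, 0, 0, -5.6, 255],
])

```text
clock: 28.35
tool_pos: [0.4849, -0.0123, 0.154]
orientation: [-3.141, -0.0, 2.856]
force: [-0.3, 0.3, -0.1]
finger_gap: 0.084
finger_force: 39.1
```

>>> servo_tool([
  [0.028, 0.031, 0, 0, 0, 0, 255],
  [0.056, 0.063, 0, 0, 0, 0, 255],
  [0.084, 0.094, 0, 0, 0, 0, 255],
  [0.11, 0.122, 0, 0, 0, 0, 255],
  [0.131, 0.1464, 0, 0, 0, 0, 255],
  [0.131, 0.1464, 0, 0, 0, 0, 255],
  [0.131, 0.1464, 0, 0, 0, 0, 255],
])

```text
clock: 29.05
tool_pos: [0.4014, 0.1638, 0.1541]
orientation: [-3.14, 0.001, 2.859]
force: [-0.5, 0.4, -1.5]
finger_gap: 0.083
finger_force: 39.1
```

```bash
python3 - <<'E'
from f import *
s=env.sense(); print(s['clock'],s['tool_pos'],s['orientation'],s['finger_gap'],s['force'])
im=snap('wrist','w15.png'); c=POSE['w']; H,S,V=load('w15.png')
m=((H>100)&(H<130)&(S>110)&(V>40))
for v in range(200,340,20):
    u=np.where(m[v,200:520])[0]+200; g=np.where(np.diff(u)>6)[0]; print(v,u.min() if len(u) else None,[(int(u[i]),int(u[i+1])) for i in g],u.max() if len(u) else None)
print(go(.419,.1716,.06,163.6),go(.419,.1716,.0435,163.6))
E
```

```text
29.05 [0.40141561 0.16375228 0.1541067 ] [-3.14007016e+00  1.39360619e-03  2.85871120e+00] 0.08276441859885128 [-0.45918603  0.35008996 -1.47519017]
200 288 [] 414
220 278 [(286, 293)] 317
240 272 [(272, 279), (295, 446)] 455
260 270 [(285, 433), (438, 447)] 461
280 269 [(283, 414)] 476
300 269 [(284, 397)] 457
320 276 [(285, 403)] 448
([-0.0137, 0.0129, 0.0943], [-0.1, 0.1, 0.1]) ([-0.0137, 0.0129, 0.1108], [-0.1, 0.1, 0.1])
```

>>> servo_tool([
  [-0.0137, 0.0129, 0.005, 0, 0, 0, 255],
  [-0.0137, 0.0129, 0.03, 0, 0, 0, 255],
  [-0.0137, 0.0129, 0.06, 0, 0, 0, 255],
  [-0.0137, 0.0129, 0.085, 0, 0, 0, 255],
  [-0.0137, 0.0129, 0.092, 0, 0, 0, 255],
  [-0.0137, 0.0129, 0.092, 0, 0, 0, 255],
])

```text
clock: 29.7
tool_pos: [0.4191, 0.1708, 0.062]
orientation: [-3.14, 0.0, 2.854]
force: [-0.2, 0.6, 0.3]
finger_gap: 0.082
finger_force: 39.2
```

>>> servo_tool([
  [0, 0, 0.006, 0, 0, 0, 255],
  [0, 0, 0.011, 0, 0, 0, 255],
  [0, 0, 0.016, 0, 0, 0, 255],
  [0, 0, 0.016, 0, 0, 0, 255],
])

```text
clock: 30.1
tool_pos: [0.4194, 0.172, 0.0469]
orientation: [3.142, 0.003, 2.856]
force: [-1.0, 0.2, -0.8]
finger_gap: 0.084
finger_force: 39.2
```

>>> servo_tool([
  [0, 0, 0.002, 0, 0, 0, 255],
  [0, 0, 0.0035, 0, 0, 0, 255],
  [0, 0, 0.0035, 0, 0, 0, 255],
  [0, 0, 0.0035, 0, 0, 0, 255],
])

```text
clock: 30.5
tool_pos: [0.4196, 0.1721, 0.0436]
orientation: [3.141, 0.003, 2.856]
force: [0.9, 0.1, -1.1]
finger_gap: 0.075
finger_force: 39.2
```

>>> servo_tool([
  [0, 0, 0.0005, 0, 0, 0, 200],
  [0, 0, 0.0005, 0, 0, 0, 150],
  [0, 0, 0.0005, 0, 0, 0, 150],
  [0, 0, 0.0005, 0, 0, 0, 150],
  [0, 0, -0.02, 0, 0, 0, 150],
  [0, 0, -0.06, 0, 0, 0, 150],
  [0, 0, -0.1, 0, 0, 0, 150],
  [0, 0, -0.13, 0, 0, 0, 150],
])

```text
clock: 31.3
tool_pos: [0.4195, 0.1723, 0.1758]
orientation: [3.14, 0.005, 2.856]
force: [0.9, 0.2, -0.2]
finger_gap: 0.413
finger_force: 0.0
```

>>> servo_tool([
  [0.02, -0.03, -0.01, 0, 0, 0, 150],
  [0.04, -0.06, -0.01, 0, 0, 0, 150],
  [0.04, -0.06, -0.01, 0, 0, 0, 150],
  [0.04, -0.06, -0.01, 0, 0, 0, 150],
])

```text
clock: 31.7
tool_pos: [0.3634, 0.1255, 0.1837]
orientation: [3.141, 0.004, 2.855]
force: [0.4, 0.4, 0.1]
finger_gap: 0.411
finger_force: 0.0
```

```bash
python3 - <<'E'
from f import *
s=env.sense(); print(s['clock'],s['tool_pos'],s['orientation'],s['finger_gap'])
def holes(c,fn,zt,area):
    H,S,V=load(fn); m=((H>100)&(H<130)&(S>110)&(V>40)).astype(np.uint8)
    cs,h=cv2.findContours(m,cv2.RETR_CCOMP,cv2.CHAIN_APPROX_NONE)
    for k,a in enumerate(cs):
        if cv2.contourArea(a)>area:
            e=cv2.fitEllipse(a); print('hole' if h[0][k][3]>=0 else 'outer',cv2.boundingRect(a),np.round(e[1],1),ray(c,[e[0]],zt)[0][:2].round(4))
snap('wrist','w16.png'); c=POSE['w']; holes(c,'w16.png',.038,500)
im=snap('top','t16.png'); ct=cam('top'); print('pred',proj(ct,[[.426,.206,.038]]).round()); holes(ct,'t16.png',.038,150)
H,S,V=load('t16.png')
f(ct,V<60,(135,300,192,330),.025,'ribbon'); f(ct,V<60,(225,215,290,250),.015,'roller')
f(ct,(S<60)&(V>120),around(ct,[.625,-.0165,.06],24),.06,'motor')
f(ct,(S<75)&(V>140),(368,130,395,190),.014,'white')
a=cv2.absdiff(cv2.imread('pics/top0.png'),cv2.imread('pics/t16.png')); print('grey roll diff',a[122:150,262:335].mean(), 'bench',a[380:410,250:300].mean())
E
```

```text
31.7 [0.36337027 0.1255489  0.18365969] [3.14086819 0.00385628 2.85522526] 0.410559112392887
outer (340, 193, 111, 98) [ 96.7 104.4] [0.4207 0.204 ]
hole (352, 206, 78, 66) [61.9 81. ] [0.418  0.2038]
outer (72, 0, 50, 80) [ 37.1 100.7] [0.217  0.0405]
pred [[170. 282.]]
outer (233, 359, 17, 40) [ 9.4 49.1] [0.1976 0.033 ]
outer (153, 264, 36, 35) [33.  34.3] [0.4284 0.2029]
hole (158, 266, 28, 30) [26.7 28.5] [0.4284 0.2026]
outer (422, 102, 137, 103) [ 98.3 150. ] [ 0.7543 -0.5941]
outer (229, 0, 239, 62) [ 65.5 286.6] [ 1.0706 -0.2129]
ribbon [163. 315.] [0.3455 0.2243] sz 0.0653 0.1364 ax -91.0
roller [253. 231.] [0.5515 0.0072] sz 0.0213 0.1235 ax -107.5
motor [262. 203.] [ 0.6174 -0.0158] sz 0.0525 0.0462 ax -17.8
white [379. 161.] [ 0.7332 -0.3103] sz 0.1275 0.0257 ax -20.9
grey roll diff 4.284083496412263 bench 5.557111111111111
```

```bash
python3 -c "
from workcell import env
print(env.finish_job())"
```

```text
the job is handed in; nothing more can be done
None
```

I placed all five parts in their trays, released them and handed in the job at about 32 s of the 128 s limit. My last measurements put them within tolerance and show the grey and white rolls unmoved, but `env.finish_job()` returned no verdict.

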